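# Load a painted test tile and hold the colour probe over it

### The job

Pick up the painted porcelain test tile by its black post and slide it, end without the post first, into the slot of the colour-check stand until it is fully home against the stop, then let go of it. Then take the colour probe out of its wooden rest, lower its steel rod through the hole in the blue bridge plate without touching the hole or the tile, and finish still holding the probe there: upright, motionless, centred in the hole, with the rod's tip about 10 mm above the tile. Leave the cup, the brush jar and the palette knife where they are.

Things in the scene. Friction and masses are not known exactly. Their poses are not given: they have to be found in the camera images.
- stand: Fixed colour-check stand, 140 x 105 x 60 mm: grey base slab, aluminium rails, blue bridge plate. Origin on the table directly below the guide hole's axis; z up, +x is the direction in which the tile slides in. The base slab's top (the slot floor) is 14 mm above the table; the slab reaches from x = -80 to +60 mm, an open apron before the slot. The stop's face is at x = +45 mm.
- slot_mouth (a point): Middle of the slot's mouth, on the slot floor (14 mm above the table), 40 mm on the -x side of the stand's origin. Here the rails begin: 73 mm apart, tops 30 mm above the table; low flared guides (23 mm above the table) lead in over the 18 mm before. 8 mm further in, lips roof the tile's long edges, leaving 10 mm free height. Axes as the stand.
- bore_mouth (a point): Centre of the upper mouth of the guide hole, on the top of the blue bridge plate, 60 mm above the table. The hole is vertical, 18 mm in diameter (brass ring round it), 12 mm deep, right through the plate; under it is open space down to the tile's top, 20 mm above the table. The plate measures 56 mm along the stand's x and 93 mm across, centred on the hole.
- tile: Loose white porcelain tile, 120 (x) x 70 (y) x 6 mm, about 0.16 kg, with paint dots and a black square post 18 x 18 mm rising to 44 mm above the underside. Origin: centre of the underside; the post stands at x = -48 mm, so the +x end goes in first. Fully home, its origin lies 15 mm on the -x side of the stand's origin, axes along the stand's, underside on the slot floor.
- tile_mark (a point): Centre of the large red paint dot (18 mm across) on the tile's upper face, x = +15 mm from the tile's origin. With the tile fully home it lies straight under the guide hole, 20 mm above the table.
- tile_post (a point): Point to grip on the tile's post: on its axis, 30 mm above the underside of the tile (24 mm above its upper face). Axes as the tile.
- rest: Fixed wooden rest block 56 x 56 x 84 mm with a vertical hole 13 mm in diameter right through its middle, in which the probe stands. Origin at the centre of the underside.
- probe: Colour probe, about 0.1 kg: steel rod 8 mm in diameter, 80 mm long, below a round black handle 24 mm in diameter, 60 mm long (orange rings). Origin at the rod's lower tip, z up the rod (handle at z = 80 to 140 mm). It starts upright in the rest, the handle's shoulder seated on the block's top, tip 4 mm above the table; lift it more than 82 mm to free it. Yaw does not matter.
- probe_tip (a point): Lower end of the probe's rod, on its axis (the probe's origin).
- probe_grip (a point): Middle of the probe's handle, on its axis, 110 mm above the tip.
- cup: Bystander: empty white porcelain cup, 80 mm across, 65 mm high. Origin at the centre of the underside.
- brush_jar: Bystander: blue ceramic jar 68 mm across and 85 mm high holding upright brushes, 220 mm high in all. Origin at the centre of the underside.
- palette_knife: Bystander: broad palette knife with wooden handle, 200 mm long lying flat on the table beyond the stand. Origin at its middle, x from handle to blade.
Mind the look-alikes: they are no part of the job. There is more than one size of the probe; the one meant has the size given above. What is shaped like the tile but green is not meant.

How it is judged:
By the outcome, as a careful person would: the job done as asked, in the order asked, and still so for the second after the job is handed in, while the arm keeps its last pose, push and grip.
It also fails if it takes over 64 s, if anything falls off the work surface, if the arm or the gripper's body presses on something with over 40 N, if the wrist force passes 120 N, or if a joint passes its speed limit or range.

### The arm

A 7-joint arm with a two-finger parallel gripper is mounted at the origin on the work surface. World frame = base frame: x ahead of the robot, y to its left, z up, the work surface at z = 0. Lengths are in mm, angles in rad, forces in N, time in s.
With the tool pointing down it reaches from about 425 to 800 mm from the base axis. Payload 8.3 kg.
Tool frame: the origin (TCP) lies midway between the tips of the shut fingers; the grasp point (between the pads) lies 19 mm behind it; x points along the fingers, y is the direction in which the jaws open and shut, and the axes are right-handed (so a half turn about x gives the same grasp; the last joint's range is limited). The gripper opens to 85 mm and grips with 20 to 120 N. Pads are 22 mm wide; open, the fingers measure 114 mm over their backs; the gripper's body (76 mm by 85 mm) begins 54 mm behind the grasp point. The pads swing forward as they close: fully open they stand 13 mm farther back than shut.
Start: joints at [-1.375, 0.383, 0.016, 1.37, -0.006, 1.388, -0.046], TCP at [159.898, 604.182, 231.279] pointing down, gripper open.
Joint ranges: [-2.95, 2.95], [-0.25, 2.06], [-1.52, 1.56], [0.18, 2.33], [-1.44, 4.58], [0.02, 2.06], [-3.01, 3.01]. Speed limits (rad/s): [2.39, 2.39, 3.01, 3.01, 3.14, 3.14, 3.14].

### API

Orientations are given as [roll, pitch, yaw] about the fixed x, y, z axes, in that order (R = Rz(yaw) Ry(pitch) Rx(roll)).
In Python, from station import bot, imaging gives the robot as it stands.
- The arm moves only by the tool jog_arm, never from a script. Its argument "targets" is text: rows parted by semicolons, each of 7 numbers parted by spaces: the turn, a rotation vector about the tool's x, y, z in degrees, then the shift along the tool's x, y, z in mm, then the finger opening in mm, from 0 to 85.4. In form: ax ay az tx ty tz claw; .... A call has 1 to 10 rows; each row shifts and turns the commanded pose from where the row before left it, along the tool's axes as they then stand; what a row does not reach is not made up. A row lasts 1/8 s, in which the tool goes at most 62.5 mm and 10.7 degrees, less where a joint would pass 70% of its speed; a pose out of reach is approached as far as the arm can. A call is refused whole if a number of a shift passes 62.5 or a number of a turn 10.7, either way. A call with a gripper value outside its range is refused whole. The fingers move at their own pace and stop on an object; "force" is the grip in N (left out, the last holds). Time passes only in rows, so rows that do not move let the fingers close. It gives the time, the measured TCP pose, the force and the opening at its end, in the units of the state.
- bot.state(): the state, without advancing time (a new reading comes with each control period).
- imaging.camera(name): name is "scene" or "top" or "wrist"; returns the picture (400x640x3 uint8, red, green, blue); there is no depth.
- imaging.camera_info(name): a dict with "camera_matrix" (3x3 intrinsics, pixels), "R" (3x3) and "t" (3): a world point X has camera coordinates R X + t. Camera axes: x right, y down, z forward; pixel columns grow to the right and rows downward; lengths in mm; the calibration is good to about 2 mm. A picture is of the moment at which its call begins: read the wrist's pose just before it. camera_info takes no time and is no camera call; for the wrist camera it gives the pose at the moment of the call.
- bot.job_done(): hands the job in, once; it reports no verdict.
The state is a dict: "time": time; "joint_pos": joint angles; "joint_vel": joint speeds; "tau": joint torques, N m; "eef_pos": TCP position; "tcp_rot": TCP orientation; "contact_force": force on the tool from outside, world axes, zero at the start; "wrist_torque": the same for the moment, N m; "gripper_width": finger opening in mm.
Only numpy, scipy, OpenCV 4.12 (cv2) and the standard library are available. Lean on these libraries where they do the work, as an engineer would, in place of code of your own. Each camera call takes 0.05 s, during which the arm holds its last target.

## Working session

There is one attempt and no reset: what is moved stays moved. The work goes in short steps, Python scripts to look and compute and a tool call to move; the robot and the scene stay as the last step left them, time stands still between calls to the robot, and variables do not carry over. Pictures are saved under pics/ and viewed, and the job is handed in when it is done.

Besides the shell and the picture viewer there is one more tool, called after "Call:" by a JSON object that holds its "fn" and its "kwargs", one argument or row to a line. jog_arm: Moves the arm, as the interface text tells. Its arguments: {"type":"object","properties":{"targets":{"type":"string"},"force":{"type":"number"}},"required":["targets"]}

```bash
mkdir -p pics; ls; python3 - <<'E'
from station import bot, imaging
import cv2
print(bot.state())
for n in ["scene","top","wrist"]:
    im=imaging.camera(n); cv2.imwrite(f"pics/{n}0.png",im[:,:,::-1]); print(n,imaging.camera_info(n))
E
```

```text
pics
{'time': 0.0, 'joint_pos': array([-1.37489272,  0.38423553,  0.01636242,  1.37114327, -0.00628446,
        1.38818263, -0.04651653]), 'joint_vel': array([-2.60958561e-04,  7.05350958e-05,  5.38939759e-04,  2.04765783e-04,
        6.62283903e-04, -1.60886322e-04, -1.08241967e-04]), 'tau': array([ 5.27168067e-04, -6.27590275e+01,  8.44519828e-01, -3.71824872e+01,
        1.64850312e-02,  1.40124248e-02,  6.57901168e-06]), 'eef_pos': array([159.79049084, 603.72009223, 230.28533415]), 'tcp_rot': array([-1.547486  ,  1.56887706, -1.80622877]), 'contact_force': array([-0.33165735, -0.85889959, -0.55770477]), 'wrist_torque': array([-0.01424341, -0.00848768, -0.01410395]), 'gripper_width': 85.77073115847331}
scene {'camera_matrix': array([[470.30886552,   0.        , 319.26335838],
       [  0.        , 470.30886552, 201.13079821],
       [  0.        ,   0.        ,   1.        ]]), 'R': array([[ 0.69565642,  0.71803826,  0.02198172],
       [ 0.39621925, -0.35798523, -0.84549209],
       [-0.59922654,  0.59688158, -0.53353531]]), 't': array([-392.07797249, -133.97863465, 1489.98626701])}
top {'camera_matrix': array([[464.85940253,   0.        , 319.63033935],
       [  0.        , 464.85940253, 196.23793484],
       [  0.        ,   0.        ,   1.        ]]), 'R': array([[-0.02350503, -0.99972081, -0.00241182],
       [-0.98134517,  0.02353332, -0.19080837],
       [ 0.19081186, -0.00211813, -0.98162434]]), 't': array([   7.1976569 ,  540.48308694, 1053.70324909])}
wrist {'camera_matrix': array([[311.01637102,   0.        , 320.10018898],
       [  0.        , 311.01637102, 199.81527031],
       [  0.        ,   0.        ,   1.        ]]), 'R': array([[ 0.25636435,  0.96657911, -0.00146544],
       [ 0.92737702, -0.24553887,  0.28228093],
       [ 0.27248703, -0.07372578, -0.95933067]]), 't': array([-623.94868621,  -37.342471  ,  378.39428236])}
```

View pics/scene0.png

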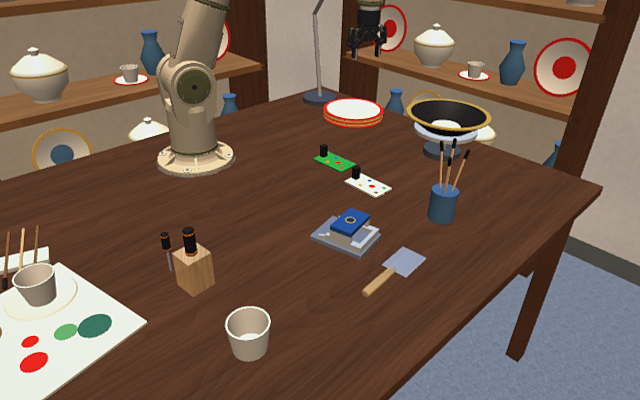

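View pics/top0.png

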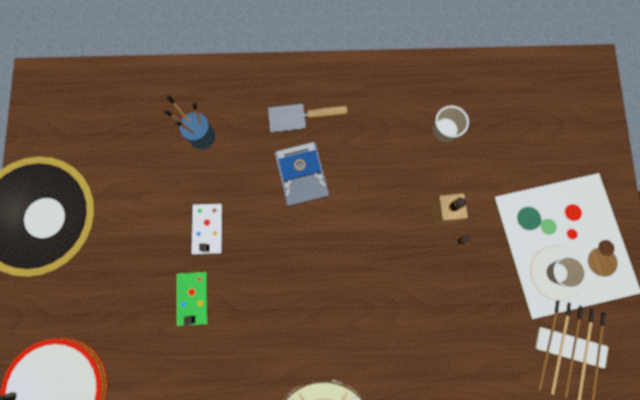

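View pics/wrist0.png

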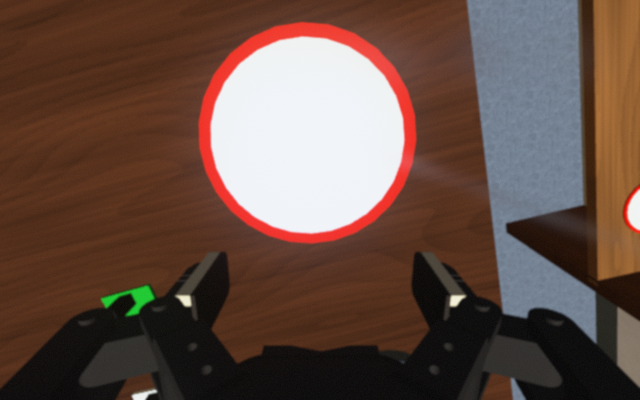

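Candidates: white tile top(207,229) vs green look-alike top(192,299); probe in the rest top(455,207) vs thin small probe top(463,240). I choose the white tile and the probe in the wooden rest, and check both in close crops.

```bash
cat > h.py <<'E'
import numpy as np, cv2
from station import bot, imaging
from scipy.spatial.transform import Rotation as Ro
def plane(ci,uv,z):
    K,R,t=[np.array(ci[k],float) for k in("camera_matrix","R","t")]
    d=R.T@np.linalg.inv(K)@np.array([uv[0],uv[1],1.]); c=-R.T@t
    return c+d*(z-c[2])/d[2]
def proj(ci,X):
    K,R,t=[np.array(ci[k],float) for k in("camera_matrix","R","t")]
    p=K@(R@np.array(X,float)+t); return p[:2]/p[2]
def tri(obs):
    A=np.zeros((3,3));b=np.zeros(3)
    for ci,uv in obs:
        K,R,t=[np.array(ci[k],float) for k in("camera_matrix","R","t")]
        d=R.T@np.linalg.inv(K)@np.array([uv[0],uv[1],1.]);d/=np.linalg.norm(d);c=-R.T@t
        P=np.eye(3)-np.outer(d,d);A+=P;b+=P@c
    return np.linalg.solve(A,b)
def Rt(s): return Ro.from_euler('xyz',s['tcp_rot']).as_matrix()
def crop(im,x0,y0,w,h,f,name):
    c=cv2.resize(im[y0:y0+h,x0:x0+w,::-1],None,fx=f,fy=f,interpolation=cv2.INTER_CUBIC); cv2.imwrite(name,c)
def S():
    s=bot.state(); print('t',round(s['time'],2),'p',s['eef_pos'].round(1),'x',Rt(s)[:,0].round(3),'y',Rt(s)[:,1].round(3),'F',s['contact_force'].round(1),'w',round(s['gripper_width'],1),'q',s['joint_pos'].round(2)); return s
E
python3 - <<'E'
import cv2
a=cv2.imread('pics/top0.png');b=cv2.imread('pics/scene0.png')
r=lambda i,x,y,w,h,f:cv2.resize(i[y:y+h,x:x+w],None,fx=f,fy=f,interpolation=cv2.INTER_CUBIC)
import numpy as np
cv2.imwrite('pics/c1.png',r(a,165,190,80,60,10)); 
cv2.imwrite('pics/c2.png',r(a,262,132,80,80,7)); 
cv2.imwrite('pics/c3.png',r(a,420,180,80,80,7)); 
cv2.imwrite('pics/c4.png',r(b,140,210,100,100,6)); 
E
```

```text
(no output)
```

View pics/c1.png

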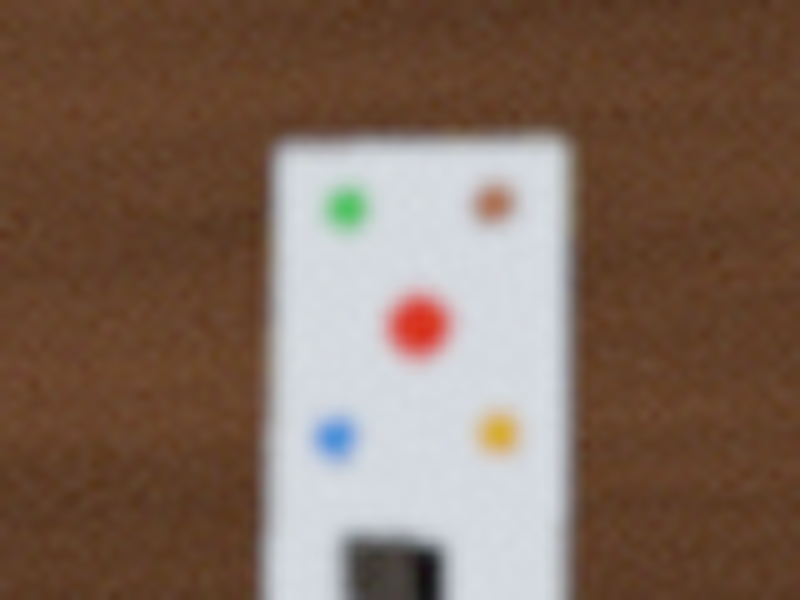

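View pics/c2.png

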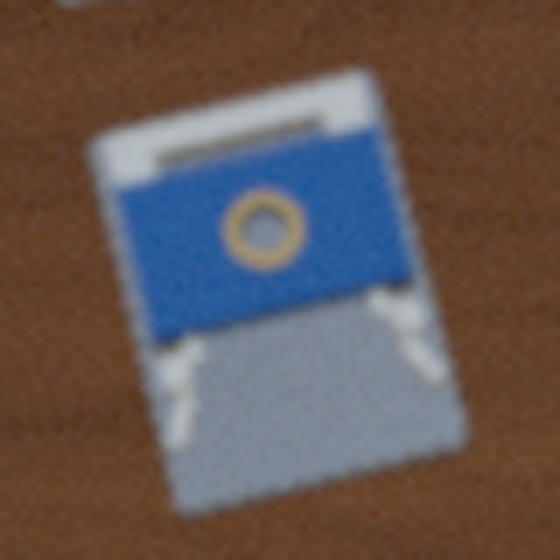

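View pics/c3.png

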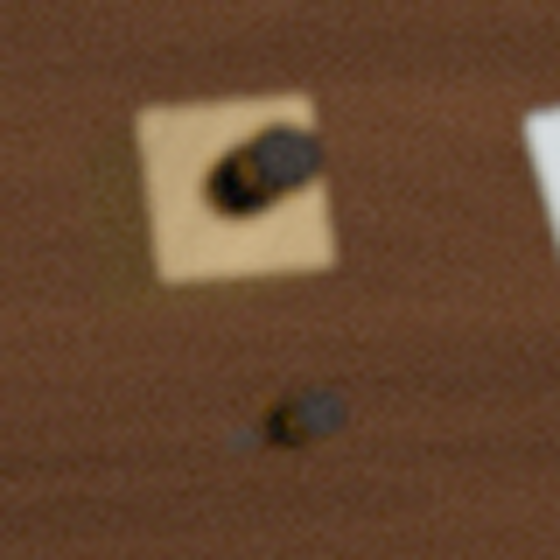

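View pics/c4.png

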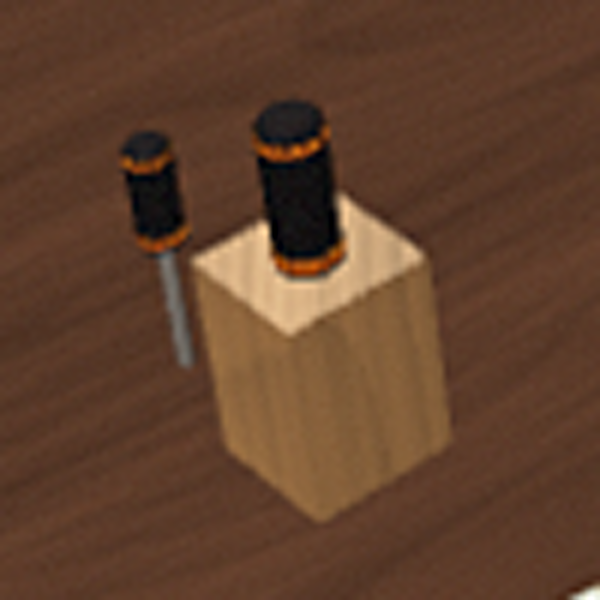

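Crops confirm: white tile with red dot (top 206.8,222.5) and post at (204,248); stand ring at (299.8,164.8), with its apron pointing down in the picture; the full-size probe is in the wooden rest, and the small one stands free behind it. Now I measure.

```bash
cat > m.py <<'E'
from h import *
T=cv2.imread('pics/top0.png')[:,:,::-1]; ci=imaging.camera_info('top'); sc=imaging.camera_info('scene')
hsv=cv2.cvtColor(np.ascontiguousarray(T),cv2.COLOR_RGB2HSV)
def rect(mask,x0,y0,x1,y1):
    m=np.zeros_like(mask);m[y0:y1,x0:x1]=mask[y0:y1,x0:x1]
    n,l,st,c=cv2.connectedComponentsWithStats(m);k=1+st[1:,4].argmax()
    cs,_=cv2.findContours((l==k).astype(np.uint8),0,cv2.CHAIN_APPROX_NONE)
    return c[k],cv2.boxPoints(cv2.minAreaRect(max(cs,key=len))),st[k]
white=((hsv[:,:,2]>150)&(hsv[:,:,1]<60)).astype(np.uint8)
c,b,_=rect(white,180,195,235,262); print('tile box',[plane(ci,p,6)[:2].round(1) for p in b])
def dot(h0,h1,x0,y0,x1,y1):
    m=((hsv[:,:,0]>=h0)&(hsv[:,:,0]<=h1)&(hsv[:,:,1]>90)&(hsv[:,:,2]>100)).astype(np.uint8)
    return rect(m,x0,y0,x1,y1)[0]
pts=[]
for n,h in dict(green=(45,75,195,205,204,215),red=(0,8,201,216,213,229),blue=(95,120,194,228,203,238),yel=(18,30,210,228,219,239)).items():
    u=dot(*h); print(n,u.round(1),plane(ci,u,6)[:2].round(1))
blue=((hsv[:,:,0]>100)&(hsv[:,:,0]<125)&(hsv[:,:,1]>150)&(hsv[:,:,2]>90)).astype(np.uint8)
c,b,_=rect(blue,262,132,342,212); print('plate',plane(ci,c,60).round(1),[plane(ci,p,60)[:2].round(1) for p in b])
m=((hsv[:,:,0]>12)&(hsv[:,:,0]<28)&(hsv[:,:,1]>60)&(hsv[:,:,2]>120)).astype(np.uint8)
c,b,_=rect(m,285,150,315,180); print('ring',c,plane(ci,c,60).round(1))
m=((hsv[:,:,0]>10)&(hsv[:,:,0]<28)&(hsv[:,:,2]>140)).astype(np.uint8)
c,b,_=rect(m,430,185,475,225); print('rest',b,plane(ci,b.mean(0),84).round(1),[plane(ci,p,84)[:2].round(1) for p in b])
print('handle top',plane(ci,(420+287/7,180+155/7),144).round(1), plane(sc,(140+291/6,210+120/6),144).round(1))
print('post top', plane(ci,(165+38.5,190+57.5),44))
for n,u,z in(('cup',(451,122),65),('jar',(195,126),85),('knife',(300,114),0),('small',(420+320/7,180+410/7),100)): print(n,plane(ci,u,z).round(0))
E
python3 m.py; python3 -c "
from h import *
S()"
```

```text
tile box [array([537.5, 310.3]), array([535.8, 238.6]), array([415.1, 236.5]), array([416.8, 306.8])]
green [199.  210.5] [520.8 292.6]
red [206.5 222. ] [491.7 273.4]
blue [198.1 233.1] [464.8 293.2]
yel [214.3 233. ] [464.1 253.7]
plate [615.9  41.1  60. ] [array([632.9,  89.8]), array([653.1,   3.6]), array([600.9,  -7.8]), array([581. ,  77.7])]
ring [298.76470588 162.11764706] [623.4  42.4  60. ]
rest [[439.41583 195.15842]
 [464.9604  192.60397]
 [467.47522 217.7525 ]
 [441.93066 220.30695]] [ 503.  -312.3   84. ] [array([ 530.2, -282. ]), array([ 534.8, -341.4]), array([ 476.1, -342.3]), array([ 471.6, -283.5])]
handle top [ 502.2 -311.8  144. ] [ 509.1 -309.2  144. ]
post top [426.04852243 269.76305526  44.        ]
cup [ 714. -328.   65.]
jar [711. 287.  85.]
knife [768.  40.   0.]
small [ 427. -329.  100.]
t 0.15 p [159.8 603.8 230.5] x [-0.    -0.001 -1.   ] y [ 0.256  0.967 -0.001] F [-0.9 -0.2 -0.4] w 85.2 q [-1.37  0.38  0.02  1.37 -0.01  1.39 -0.05]
```

```bash
cat >> h.py <<'E'
def plan(pos,yaw,s=None):
    """needed tool-frame shift (current axes) and turn for pointing down with tool y = world y rotated by yaw"""
    s=s or bot.state();R=Rt(s)
    yv=np.array([-np.sin(yaw),np.cos(yaw),0]);xv=np.array([0,0,-1.]);Rg=np.c_[xv,yv,np.cross(xv,yv)]
    print('turn deg',np.degrees(Ro.from_matrix(R.T@Rg).as_rotvec()).round(2),'shift now',(R.T@(np.array(pos)-s['eef_pos'])).round(1),'shift after',(Rg.T@(np.array(pos)-s['eef_pos'])).round(1))
E
python3 - <<'E'
from h import *
s=S();w=imaging.camera_info('wrist');c=-w['R'].T@w['t'];R=Rt(s)
print('cam',c, 'in tool',R.T@(c-s['eef_pos']),'axis',R.T@w['R'][2])
ci=imaging.camera_info('top');print('ring',plane(ci,(299.7,164.7),60))
plan([410,272,150],0.023)
E
```

```text
t 0.15 p [159.8 603.8 230.5] x [-0.    -0.001 -1.   ] y [ 0.256  0.967 -0.001] F [-0.9 -0.2 -0.4] w 85.2 q [-1.37  0.38  0.02  1.37 -0.01  1.39 -0.05]
cam [ 91.48121581 621.82415131 372.63194722] in tool [-142.12009202   -0.29829444  -70.63313156] axis [ 9.59330525e-01 -1.28993221e-04  2.82285189e-01]
ring [616.96405208  40.25727304  60.        ]
turn deg [-1.614e+01 -1.000e-02  9.000e-02] shift now [  80.9 -256.7  326.8] shift after [  80.5 -337.5  242.5]
```

Call:
{"fn": "jog_arm", "kwargs": {
  "targets": "-8 0 0 0 0 0 85; -8.1 0 0 0 0 0 85; 10 -42 30 0 0 0 85",
  "force": 60
}}

```text
out of range: a turn must lie within [-10.7, 10.7]
```

Call:
{"fn": "jog_arm", "kwargs": {
  "targets": "-8 0 0 0 0 0 85; -8.1 0 0 0 0 0 85; 0 0 0 10 -42 30 85; 0 0 0 10 -42 30 85; 0 0 0 10 -42 30 85; 0 0 0 10 -42 30 85; 0 0 0 10 -42 30 85; 0 0 0 10 -42 30 85; 0 0 0 10 -42 30 85; 0 0 0 10 -43 32 85",
  "force": 60
}}

```text
time: 1.4
eef_pos: [409.9, 271.2, 151.0]
tcp_rot: [1.849, 1.571, 1.872]
contact_force: [-0.5, 0.3, 0.4]
gripper_width: 85.2
```

```bash
python3 - <<'E'
from h import *
S();w=imaging.camera_info('wrist');im=imaging.camera('wrist');cv2.imwrite('pics/w1.png',im[:,:,::-1]);S()
np.savez('w1.npz',**w)
E
```

```text
t 1.4 p [409.9 271.2 151. ] x [-0.  0. -1.] y [-0.023  1.     0.   ] F [-0.5  0.3  0.4] w 85.2 q [-0.85  0.15  0.22  1.85 -0.04  1.14  0.98]
t 1.45 p [414.3 263.5 149.8] x [ 0.001 -0.004 -1.   ] y [-0.014  1.    -0.004] F [ 3.5 -6.8 -1.5] w 85.0 q [-0.84  0.15  0.23  1.85 -0.03  1.14  0.98]
```

View pics/w1.png

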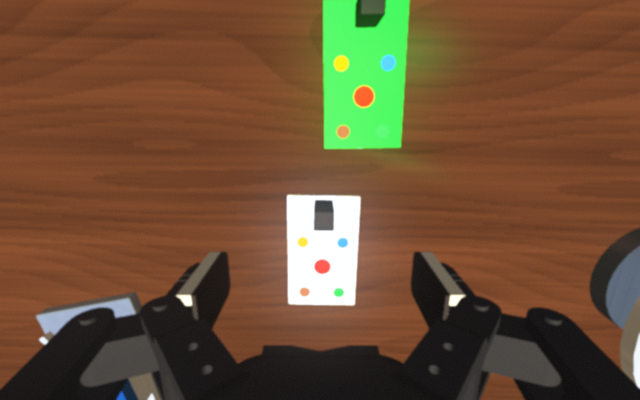

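The wrist picture shows the white tile (post ~ (324,214), red dot (322,266)) and the green look-alike above. The arm was still swinging, so I repeat after settling.

Call:
{"fn": "jog_arm", "kwargs": {
  "targets": "0 0 0 0 0 0 85; 0 0 0 0 0 0 85; 0 0 0 0 0 0 85; 0 0 0 0 0 0 85"
}}

```text
time: 1.95
eef_pos: [408.8, 273.5, 151.4]
tcp_rot: [1.329, 1.571, 1.353]
contact_force: [0.5, -0.1, -0.3]
gripper_width: 84.9
```

```bash
cat > mw.py <<'E'
from h import *
import sys
def wdots(im,w,z,roi=None):
    hsv=cv2.cvtColor(np.ascontiguousarray(im),cv2.COLOR_RGB2HSV)
    white=((hsv[:,:,2]>170)&(hsv[:,:,1]<50)).astype(np.uint8)
    if roi: 
        m=np.zeros_like(white);x0,y0,x1,y1=roi;m[y0:y1,x0:x1]=white[y0:y1,x0:x1];white=m
    cs,_=cv2.findContours(white,0,cv2.CHAIN_APPROX_NONE);c=max(cs,key=cv2.contourArea)
    b=cv2.boxPoints(cv2.minAreaRect(c))
    # ground-plane rect
    P=np.array([plane(w,p[0],z)[:2] for p in c],np.float32)
    r=cv2.minAreaRect(P);print('tile rect',r)
    inside=np.zeros_like(white);cv2.drawContours(inside,[cv2.convexHull(c)],-1,1,-1)
    for n,(a,bb) in dict(red=(0,6),brown=(6,14),yel=(18,32),green=(45,80),blue=(95,120)).items():
        mm=((hsv[:,:,0]>=a)&(hsv[:,:,0]<=bb)&(hsv[:,:,1]>100)&(hsv[:,:,2]>90)).astype(np.uint8)&inside
        k,l,st,ce=cv2.connectedComponentsWithStats(mm)
        if k>1:
            j=1+st[1:,4].argmax();print(n,st[j,4],ce[j].round(1),plane(w,ce[j],z)[:2].round(1))
E
python3 - <<'E'
from mw import *
S();w=imaging.camera_info('wrist');im=imaging.camera('wrist');cv2.imwrite('pics/w2.png',im[:,:,::-1]);s=S()
wdots(im,w,6,(240,170,400,340))
crop(im,270,180,110,140,5,'pics/w2c.png')
E
```

```text
t 1.95 p [408.8 273.5 151.4] x [ 0.  0. -1.] y [-0.024  1.     0.   ] F [ 0.5 -0.1 -0.3] w 84.9 q [-0.85  0.15  0.21  1.85 -0.04  1.14  0.97]
t 2.0 p [408.9 273.3 151.4] x [ 0.  0. -1.] y [-0.024  1.     0.   ] F [ 0.2  0.3 -0.7] w 85.1 q [-0.85  0.15  0.22  1.85 -0.04  1.14  0.97]
tile rect ((479.6217956542969, 274.1980895996094), (122.48094940185547, 72.17402648925781), 0.21407388150691986)
red 157 [319.4 267. ] [494.7 274.3]
brown 47 [301.7 292.1] [524.6 256.3]
yel 64 [300.  242.5] [467.8 254.2]
green 58 [336.  292.6] [524.4 292.5]
blue 64 [339.9 243. ] [467.4 294.3]
```

View pics/w2c.png

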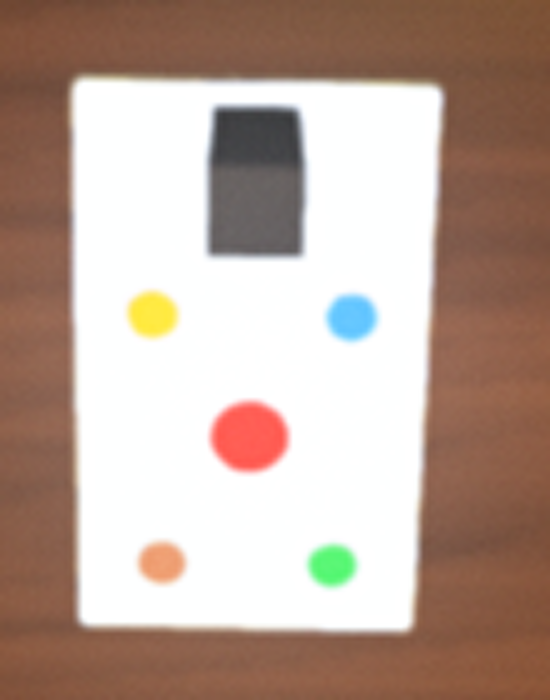

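Call:
{"fn": "jog_arm", "kwargs": {
  "targets": "0.9 0 0 0 0 22 85; 0 0 0 40 0 0 85; 0 0 0 40 0 0 85; 0 0 0 35 0 0 85; 0 0 0 12 0 0 85; 0 0 0 7 0 0 85; 0 0 0 4 0 0 85; 0 0 0 0 0 0 85"
}}

```text
time: 3.0
eef_pos: [431.8, 273.5, 14.0]
tcp_rot: [0.734, 1.57, 0.741]
contact_force: [-0.1, 0.2, 0.6]
gripper_width: 85.3
```

```bash
python3 - <<'E'
from h import *
S();w=imaging.camera_info('wrist');im=imaging.camera('wrist');cv2.imwrite('pics/w3.png',im[:,:,::-1]);s=S()
E
```

```text
t 3.0 p [431.8 273.5  14. ] x [ 0.001  0.001 -1.   ] y [-0.007  1.     0.001] F [-0.1  0.2  0.6] w 85.3 q [-0.81  0.37  0.21  1.93 -0.1   0.85  1.04]
t 3.05 p [431.8 273.5  14.1] x [ 0.001  0.001 -1.   ] y [-0.006  1.     0.001] F [0.7 0.6 0.4] w 84.7 q [-0.81  0.37  0.21  1.93 -0.1   0.85  1.04]
```

View pics/w3.png

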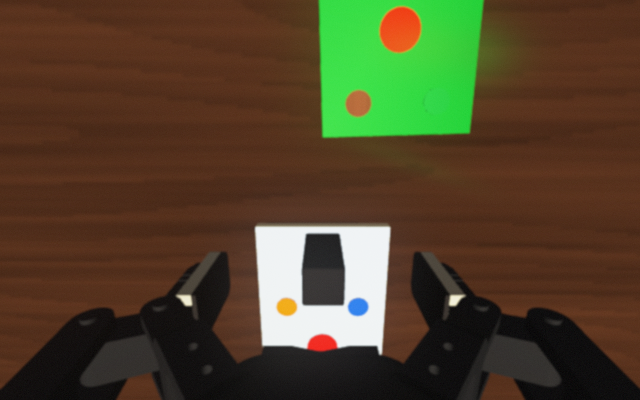

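The post (323,270) sits midway between the pads (cols 228 and 413). I close.

Call:
{"fn": "jog_arm", "kwargs": {
  "targets": "0 0 0 0 0 0 10; 0 0 0 0 0 0 10; 0 0 0 0 0 0 10; 0 0 0 0 0 0 10; 0 0 0 0 0 0 10; 0 0 0 0 0 0 10",
  "force": 80
}}

```text
time: 3.8
eef_pos: [431.5, 273.3, 13.5]
tcp_rot: [0.863, 1.57, 0.87]
contact_force: [-0.7, -0.7, 5.3]
gripper_width: 16.8
```

```bash
python3 - <<'E'
from h import *
s=S()
a=np.radians(13.2);o=np.array([617,40.5]);e=np.array([np.cos(a),np.sin(a)])
for d in(-175,-63): print(d,o+d*e); plan([*(o+d*e),60],a)
E
```

```text
t 3.8 p [431.5 273.3  13.5] x [ 0.  0. -1.] y [-0.007  1.     0.   ] F [-0.7 -0.7  5.3] w 16.8 q [-0.81  0.37  0.21  1.93 -0.1   0.85  1.04]
-175 [446.623692     0.53859773]
turn deg [-12.82   0.02  -0.02] shift now [ -46.5 -272.9   13.3] shift after [ -46.5 -269.   -47.6]
-63 [555.66452912  26.11389518]
turn deg [-12.82   0.02  -0.02] shift now [ -46.5 -248.   122.6] shift after [ -46.5 -269.    64.4]
```

Call:
{"fn": "jog_arm", "kwargs": {
  "targets": "0 0 0 -15 0 0 10; 0 0 0 -35 0 0 10; -6.4 0 0 -45 0 0 10; -6.4 0 0 -45 0 0 10; 0 0 0 -25 -30 22 10; 0 0 0 -20 -48 36 10; 0 0 0 0 -48 36 10; 0 0 0 0 -48 36 10; 0 0 0 0 -48 36 10; 0 0 0 0 -47 36 10"
}}

```text
time: 5.05
eef_pos: [689.7, 56.5, 198.7]
tcp_rot: [3.011, 1.571, -3.042]
contact_force: [1.0, -0.8, -1.0]
gripper_width: 16.8
```

Call:
{"fn": "jog_arm", "kwargs": {
  "targets": "0 0 0 0 0 0 10; 0 0 0 0 0 0 10; 0 0 0 0 0 0 10; 0 0 0 0 0 0 10"
}}

```text
time: 5.55
eef_pos: [688.3, 59.2, 198.8]
tcp_rot: [0.755, 1.57, 0.987]
contact_force: [0.1, 0.0, -1.7]
gripper_width: 17.1
```

```bash
python3 - <<'E'
from h import *
S();w=imaging.camera_info('wrist');im=imaging.camera('wrist');cv2.imwrite('pics/w4.png',im[:,:,::-1]);s=S();np.savez('w4.npz',**w)
im=imaging.camera('scene');cv2.imwrite('pics/s4.png',im[:,:,::-1])
E
```

```text
t 5.55 p [688.3  59.2 198.8] x [ 0.001  0.001 -1.   ] y [-0.23   0.973  0.001] F [ 0.1  0.  -1.7] w 17.1 q [-0.36  0.56  0.36  1.22 -0.19  1.39  1.79]
t 5.6 p [688.4  58.9 198.7] x [ 0.     0.001 -1.   ] y [-0.229  0.973  0.001] F [-0.4  0.5 -0.7] w 17.0 q [-0.35  0.56  0.36  1.22 -0.19  1.39  1.79]
```

View pics/w4.png

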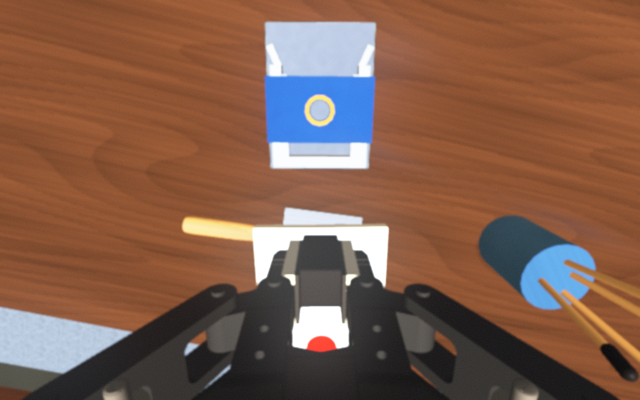

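View pics/s4.png

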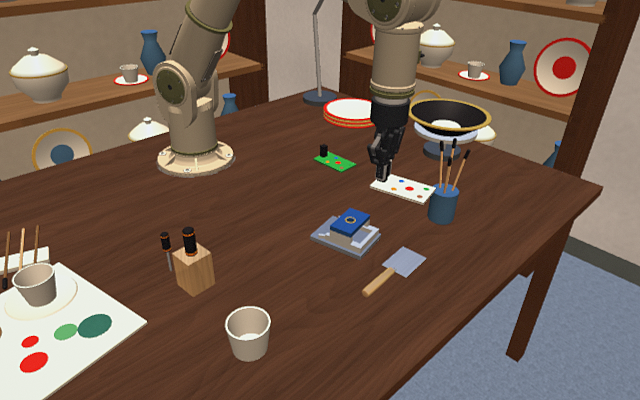

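The wrist picture shows the ring at (320,110) and the stand square to the image; the tile is held level at the bottom, back edge from (253,228) to (388,226). I measure both.

```bash
cat > st.py <<'E'
from h import *
def stand(im,w,roi):
    hsv=cv2.cvtColor(np.ascontiguousarray(im),cv2.COLOR_RGB2HSV);x0,y0,x1,y1=roi
    R=np.zeros(im.shape[:2],np.uint8);R[y0:y1,x0:x1]=1
    b=((hsv[:,:,0]>100)&(hsv[:,:,0]<125)&(hsv[:,:,1]>170)&(hsv[:,:,2]>90)).astype(np.uint8)&R
    cs,_=cv2.findContours(b,0,cv2.CHAIN_APPROX_NONE);c=max(cs,key=cv2.contourArea)
    P=np.array([plane(w,p[0],60)[:2] for p in c],np.float32);print('plate',cv2.minAreaRect(P))
    g=((hsv[:,:,0]>12)&(hsv[:,:,0]<32)&(hsv[:,:,1]>70)&(hsv[:,:,2]>100)).astype(np.uint8)&R
    full=np.zeros_like(R);cv2.drawContours(full,[cv2.convexHull(c)],-1,1,-1);g&=full
    cs,_=cv2.findContours(g,0,cv2.CHAIN_APPROX_NONE);c=max(cs,key=cv2.contourArea);e=cv2.fitEllipse(c)
    print('ring px',e,plane(w,e[0],60).round(2));return e
if __name__=='__main__':
    im=cv2.imread('pics/w4.png')[:,:,::-1];w=dict(np.load('w4.npz'))
    stand(im,w,(230,10,410,180))
    T=cv2.imread('pics/top0.png')[:,:,::-1];stand(T,imaging.camera_info('top'),(262,132,342,212))
    g=cv2.cvtColor(np.ascontiguousarray(im),cv2.COLOR_RGB2GRAY)
    crop(im,240,215,160,75,5,'pics/w4c.png')
    crop(im,250,10,140,170,4,'pics/w4d.png')
    # tile corners rel. to tool
    s=bot.state();Rr=Rt(s);z=s['eef_pos'][2]-13.5+6
    for p in[(253.5,228),(388,226.5)]:
        X=plane(w,p,z);print('tool rel',(Rr.T@(X-s['eef_pos'])).round(1))
E
python3 st.py
```

```text
plate ((621.0000610351562, 41.80527877807617), (53.29713821411133, 91.1316146850586), 13.251298904418945)
ring px ((319.28521728515625, 109.9365463256836), (27.779701232910156, 28.640291213989258), 0.28195369243621826) [621.02  41.87  60.  ]
plate ((616.5745849609375, 40.9947509765625), (51.488121032714844, 86.60305786132812), 13.057114601135254)Traceback (most recent call last):
  File "st.py", line 15, in <module>
    T=cv2.imread('pics/top0.png')[:,:,::-1];stand(T,imaging.camera_info('top'),(262,132,342,212))
                                            ~~~~~^^^^^^^^^^^^^^^^^^^^^^^^^^^^^^^^^^^^^^^^^^^^^^^^
  File "st.py", line 10, in stand
    cs,_=cv2.findContours(g,0,cv2.CHAIN_APPROX_NONE);c=max(cs,key=cv2.contourArea);e=cv2.fitEllipse(c)
                                                                                     ~~~~~~~~~~~~~~^^^
cv2.error: OpenCV(4.12.0) /io/opencv/modules/imgproc/src/shapedescr.cpp:361: error: (-201:Incorrect size of input array) There should be at least 5 points to fit the ellipse in function 'fitEllipseNoDirect'
```

```bash
sed -i '/top0.png/d' st.py; python3 st.py
```

```text
plate ((621.0000610351562, 41.80527877807617), (53.29713821411133, 91.1316146850586), 13.251298904418945)
ring px ((319.28521728515625, 109.9365463256836), (27.779701232910156, 28.640291213989258), 0.28195369243621826) [621.02  41.87  60.  ]
tool rel [  7.5 -34.6 -11.7]
tool rel [  7.5  34.7 -12.6]
```

View pics/w4c.png

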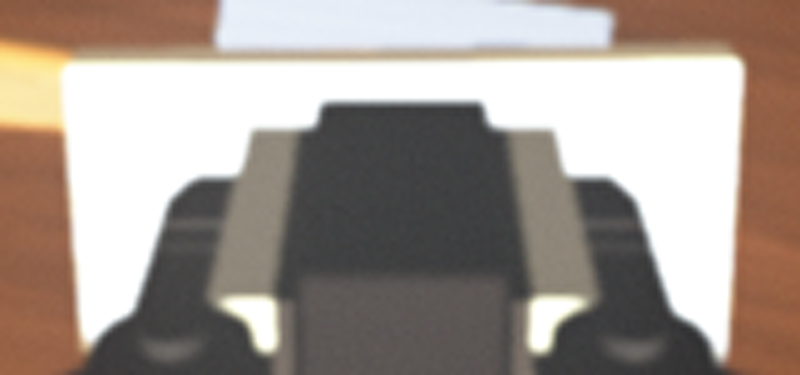

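View pics/w4d.png

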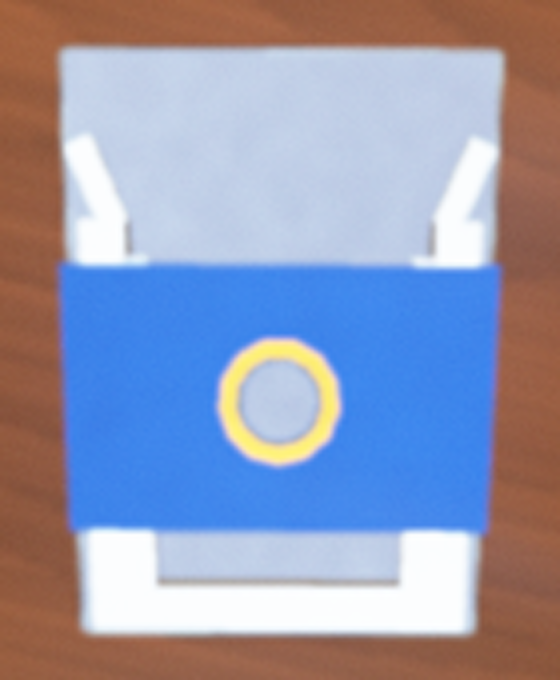

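Call:
{"fn": "jog_arm", "kwargs": {
  "targets": "0 0 0 0 -1 -30 10; 0 0 0 0 0 -50 10; 0 0 0 0 0 -55 10; 0 0 0 0 0 -55 10; 0 0 0 10 0 -52 10; 0 0 0 40 0 0 10; 0 0 0 45 0 0 10; 0 0 0 45 0 0 10; 0 0 0 20 0 0 10; 0 0 0 4 0 0 10"
}}

```text
time: 6.9
eef_pos: [452.4, 1.7, 33.2]
tcp_rot: [3.077, 1.569, -2.976]
contact_force: [0.1, -0.1, -1.1]
gripper_width: 17.1
```

Call:
{"fn": "jog_arm", "kwargs": {
  "targets": "0 0 0 0 0 0 10; 0 0 0 0 0 0 10; 0 0 0 0 0 0 10"
}}

```text
time: 7.28
eef_pos: [454.1, 1.7, 34.9]
tcp_rot: [0.004, 1.569, 0.234]
contact_force: [0.4, 0.5, -1.5]
gripper_width: 16.7
```

```bash
python3 - <<'E'
from h import *
s=S();im=imaging.camera('wrist');cv2.imwrite('pics/w5.png',im[:,:,::-1])
im=imaging.camera('scene');crop(im,260,160,160,110,5,'pics/s5.png')
im=imaging.camera('top');crop(im,250,130,110,110,5,'pics/t5.png')
S();d=s['eef_pos']-np.array([621,41.9,0]);R=Rt(s);print(R.T@d)
E
```

```text
t 7.28 p [454.1   1.7  34.9] x [ 0.002  0.    -1.   ] y [-0.228  0.974  0.   ] F [ 0.4  0.5 -1.5] w 16.7 q [-0.41  0.23  0.38  2.07 -0.11  0.86  1.83]
t 7.42 p [453.6   1.6  34.4] x [ 0.001  0.    -1.   ] y [-0.228  0.974  0.   ] F [-0.9  0.2 -1.7] w 16.9 q [-0.41  0.24  0.38  2.07 -0.11  0.86  1.83]
[ -35.2174955    -1.07561135 -171.6416423 ]
```

View pics/s5.png

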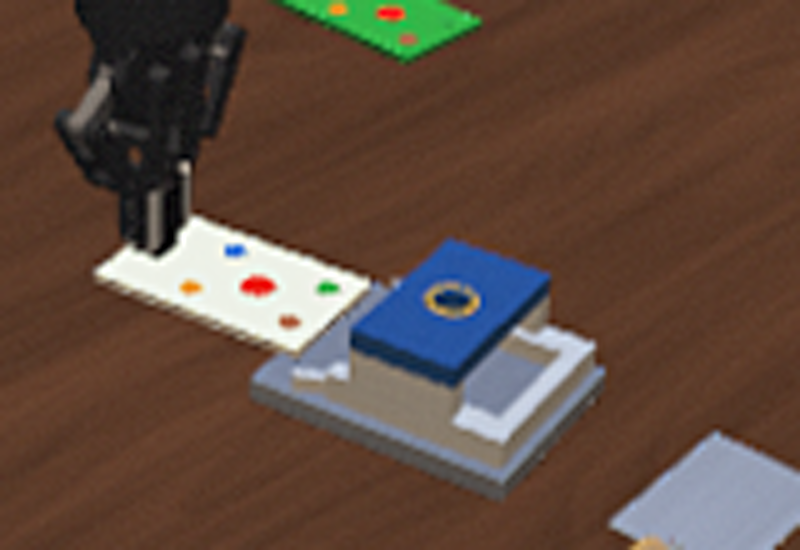

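View pics/t5.png

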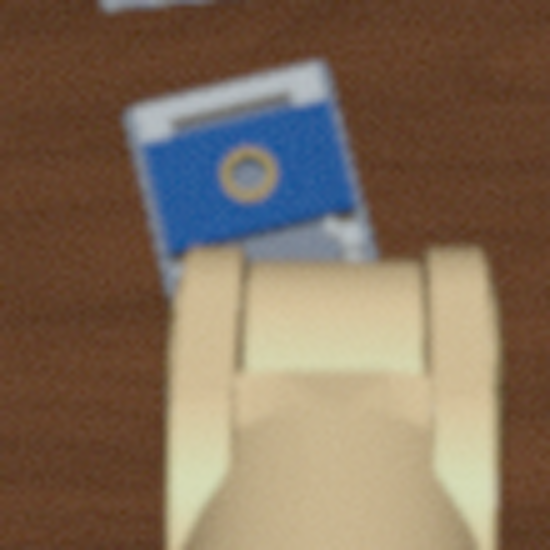

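Call:
{"fn": "jog_arm", "kwargs": {
  "targets": "0 0 0 0 1.1 0 10; 0 0 0 5.5 0 0 10; 0 0 0 0 0 5 10; 0 0 0 0 0 5 10; 0 0 0 0 0 5 10; 0 0 0 0 0 5 10; 0 0 0 0 0 5 10; 0 0 0 0 0 0 10; 0 0 0 0 0 0 10"
}}

```text
time: 8.55
eef_pos: [477.2, 8.3, 28.4]
tcp_rot: [-3.073, 1.57, -2.843]
contact_force: [0.2, 0.1, -0.7]
gripper_width: 16.5
```

```bash
python3 - <<'E'
from h import *
s=S()
im=imaging.camera('scene');crop(im,260,160,160,110,5,'pics/s6.png')
d=s['eef_pos']-np.array([621,41.9,0]);R=Rt(s);print(R.T@d)
E
```

```text
t 8.55 p [477.2   8.3  28.4] x [-0. -0. -1.] y [-0.228  0.974 -0.   ] F [ 0.2  0.1 -0.7] w 16.5 q [-0.41  0.29  0.37  2.01 -0.14  0.86  1.84]
[-2.83742023e+01 -8.48266168e-03 -1.47653190e+02]
```

View pics/s6.png

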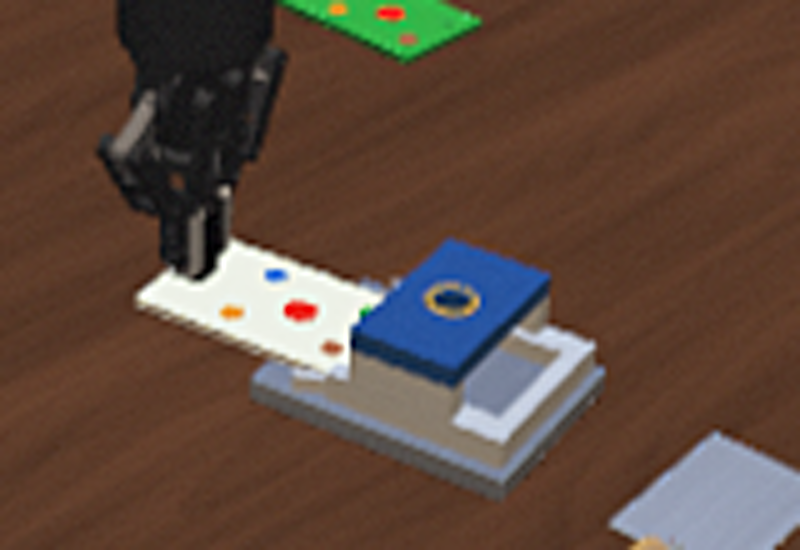

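The tile is at the mouth, no contact force. I go on.

Call:
{"fn": "jog_arm", "kwargs": {
  "targets": "0 0 0 0 0 5 10; 0 0 0 0 0 5 10; 0 0 0 0 0 5 10; 0 0 0 0 0 5 10; 0 0 0 0 0 5 10; 0 0 0 0 0 5 10; 0 0 0 0 0 0 10"
}}

```text
time: 9.48
eef_pos: [507.0, 15.3, 28.5]
tcp_rot: [-1.28, 1.571, -1.05]
contact_force: [0.0, -0.0, -1.6]
gripper_width: 17.1
```

```bash
python3 - <<'E'
from h import *
s=S()
d=s['eef_pos']-np.array([621,41.9,0]);R=Rt(s);print(R.T@d,s['wrist_torque'])
E
```

```text
t 9.47 p [507.   15.3  28.5] x [ 0. -0. -1.] y [-0.228  0.974 -0.   ] F [ 0.  -0.  -1.6] w 17.1 q [-0.4   0.35  0.36  1.94 -0.16  0.88  1.84]
[-2.85340244e+01  4.84421244e-02 -1.17038112e+02] [-0.01897125  0.11593971 -0.00265575]
```

No contact; free in the slot. 45 mm more, then in small steps to the stop.

Call:
{"fn": "jog_arm", "kwargs": {
  "targets": "0 0 0 0 0 6 10; 0 0 0 0 0 6 10; 0 0 0 0 0 6 10; 0 0 0 0 0 6 10; 0 0 0 0 0 6 10; 0 0 0 0 0 6 10; 0 0 0 0 0 4 10; 0 0 0 0 0 2 10; 0 0 0 0.6 0 0 10; 0 0 0 0 0 0 10"
}}

```text
time: 10.72
eef_pos: [547.3, 24.6, 27.9]
tcp_rot: [-3.094, 1.57, -2.864]
contact_force: [-0.0, -0.3, -1.3]
gripper_width: 16.5
```

```bash
python3 - <<'E'
from h import *
s=S()
d=s['eef_pos']-np.array([621,41.9,0]);R=Rt(s);print(R.T@d,s['wrist_torque'])
E
```

```text
t 10.72 p [547.3  24.6  27.9] x [-0. -0. -1.] y [-0.228  0.974 -0.   ] F [-0.  -0.3 -1.3] w 16.5 q [-0.39  0.43  0.35  1.83 -0.18  0.92  1.85]
[-2.78274961e+01 -2.23328737e-02 -7.56581933e+01] [0.01988741 0.05952269 0.00508354]
```

Call:
{"fn": "jog_arm", "kwargs": {
  "targets": "0 0 0 0 0 2 10; 0 0 0 0 0 2 10; 0 0 0 0 0 2 10; 0 0 0 0 0 1.5 10; 0 0 0 0 0 0 10; 0 0 0 0 0 0 10"
}}

```text
time: 11.48
eef_pos: [554.8, 26.4, 27.9]
tcp_rot: [-3.027, 1.571, -2.797]
contact_force: [0.3, -0.5, -1.9]
gripper_width: 16.9
```

Call:
{"fn": "jog_arm", "kwargs": {
  "targets": "0 0 0 0 0 1 10; 0 0 0 0 0 1 10; 0 0 0 0 0 0 10"
}}

```text
time: 11.85
eef_pos: [556.9, 26.9, 27.9]
tcp_rot: [-2.005, 1.571, -1.775]
contact_force: [0.1, 0.1, -1.0]
gripper_width: 16.6
```

Call:
{"fn": "jog_arm", "kwargs": {
  "targets": "0 0 0 0 0 1 10; 0 0 0 0 0 1 10; 0 0 0 0 0 0 10"
}}

```text
time: 12.22
eef_pos: [558.9, 27.4, 27.9]
tcp_rot: [-1.908, 1.571, -1.678]
contact_force: [0.3, 0.1, -1.9]
gripper_width: 16.7
```

Call:
{"fn": "jog_arm", "kwargs": {
  "targets": "0 0 0 0 0 1 10; 0 0 0 0 0 0 10"
}}

```text
time: 12.48
eef_pos: [559.2, 27.5, 27.7]
tcp_rot: [2.971, 1.569, -3.082]
contact_force: [-2.8, -0.3, -0.2]
gripper_width: 16.9
```

Contact begins at 63.5 mm before the ring, as expected for the stop. I press a little more.

Call:
{"fn": "jog_arm", "kwargs": {
  "targets": "0 0 0 0 0 1 10; 0 0 0 0 0 1 10; 0 0 0 0 0 0 10; 0 0 0 0 0 0 10"
}}

```text
time: 12.98
eef_pos: [559.2, 27.6, 27.6]
tcp_rot: [2.949, 1.566, -3.104]
contact_force: [-12.1, -1.6, 8.2]
gripper_width: 16.8
```

```bash
python3 - <<'E'
from h import *
s=S()
im=imaging.camera('scene');crop(im,260,160,160,110,5,'pics/s7.png')
im=imaging.camera('top');crop(im,250,130,110,80,7,'pics/t7.png')
d=s['eef_pos']-np.array([621,41.9,0]);R=Rt(s);print(R.T@d)
E
```

```text
t 12.97 p [559.2  27.6  27.6] x [-0.005 -0.    -1.   ] y [-0.227  0.974  0.001] F [-12.1  -1.6   8.2] w 16.8 q [-0.39  0.45  0.35  1.79 -0.19  0.93  1.85]
[-27.32265297   0.13087429 -63.5803591 ]
```

View pics/s7.png

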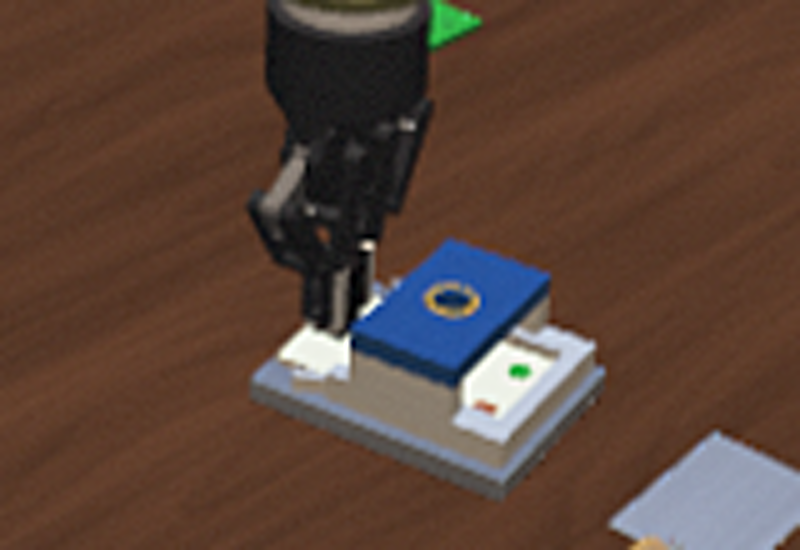

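View pics/t7.png

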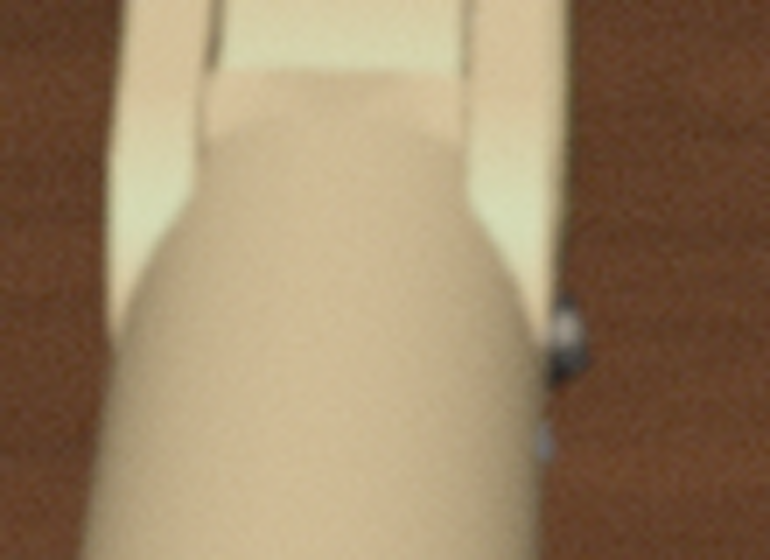

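Tile is home: its end is against the stop, and the force rises to −12 N without motion. I release and lift.

Call:
{"fn": "jog_arm", "kwargs": {
  "targets": "0 0 0 0 0 0 50; 0 0 0 0 0 0 50; 0 0 0 0 0 0 50; 0 0 0 0 0 0 50; 0 0 0 -8 0 -1 50; 0 0 0 -20 0 0 50; 0 0 0 -45 0 0 50; 0 0 0 -50 0 0 85; 6.5 0 0 -40 0 0 85; 6.6 0 0 -20 0 0 85"
}}

```text
time: 14.32
eef_pos: [561.7, 27.6, 214.4]
tcp_rot: [0.221, 1.566, 0.218]
contact_force: [0.3, -1.1, -0.5]
gripper_width: 84.9
```

```bash
python3 - <<'E'
from h import *
s=S();plan([540,-311,212],0)
im=imaging.camera('scene');crop(im,260,160,160,110,5,'pics/s8.png')
E
```

```text
t 14.32 p [561.7  27.6 214.4] x [ 0.004  0.001 -1.   ] y [0.003 1.    0.001] F [ 0.3 -1.1 -0.5] w 84.9 q [-0.46  0.26  0.43  1.59 -0.11  1.3   1.56]
turn deg [-0.16  0.24 -0.05] shift now [   2.  -338.7  -20.7] shift after [   2.4 -338.6  -21.7]
```

View pics/s8.png

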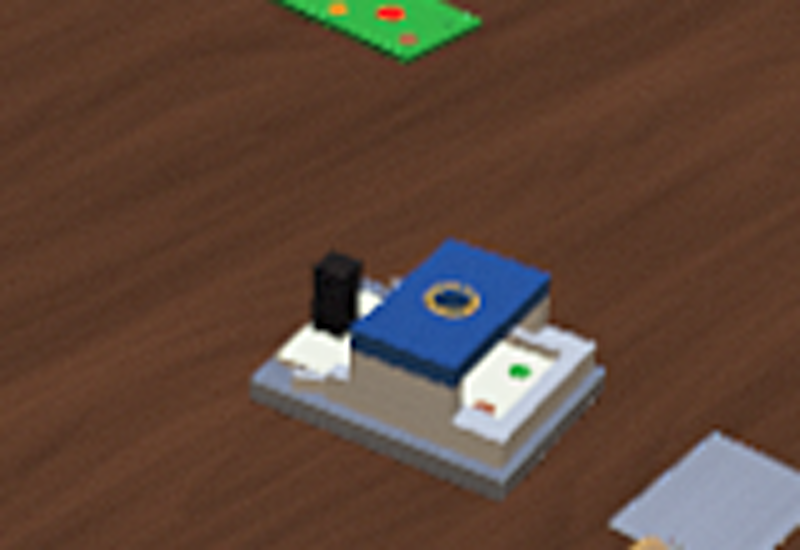

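The tile stands home with the post free at (337,290 in the crop). On to the probe.

Call:
{"fn": "jog_arm", "kwargs": {
  "targets": "0 0.1 0 0 -35 -3 85; 0 0.1 0 0 -56 -3 85; 0 0 0 0 -56 -3 85; 0 0 0 0 -56 -3 85; 0 0 0 0 -56 -3 85; 0 0 0 0 -50 -3 85; 0 0 0 0 -30 -3 85; 0 0 0 0 0 0 85; 0 0 0 0 0 0 85; 0 0 0 0 0 0 85"
}}

```text
time: 15.62
eef_pos: [540.9, -309.4, 210.9]
tcp_rot: [2.882, 1.567, 2.886]
contact_force: [-0.1, 0.3, 0.1]
gripper_width: 85.0
```

```bash
python3 - <<'E'
from h import *
s=S();w=imaging.camera_info('wrist');im=imaging.camera('wrist');cv2.imwrite('pics/w9.png',im[:,:,::-1]);np.savez('w9.npz',**w)
im=imaging.camera('top');crop(im,255,125,90,90,6,'pics/t9.png');cv2.imwrite('pics/t9full.png',im[:,:,::-1])
S()
E
```

```text
t 15.62 p [ 540.9 -309.4  210.9] x [-0.003  0.001 -1.   ] y [-0.004  1.     0.001] F [-0.1  0.3  0.1] w 85.0 q [ 0.05  0.43  0.58  1.43 -0.24  1.36  2.22]
t 15.72 p [ 540.7 -309.8  211.1] x [-0.003  0.001 -1.   ] y [-0.004  1.     0.001] F [0.7 0.2 0.7] w 85.0 q [ 0.05  0.43  0.58  1.43 -0.24  1.36  2.22]
```

View pics/w9.png

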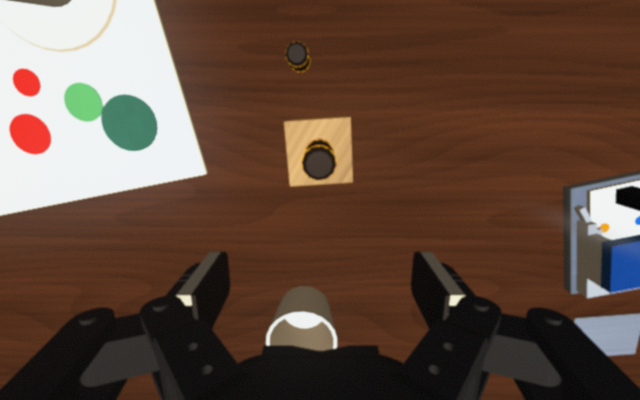

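View pics/t9.png

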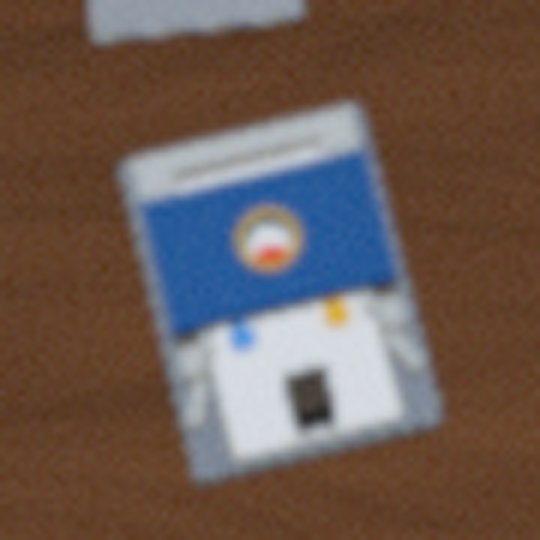

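```bash
python3 - <<'E'
from h import *
ci=imaging.camera_info('top')
# top-cam hole position from ring at crop (268,238)/6
u=(255+268/6,125+238/6);H=plane(ci,u,60);print('ring',u,H)
e=np.array([np.cos(.23),np.sin(.23),0]);n=np.array([-e[1],e[0],0])
def cr(X): return ((proj(ci,X)-[255,125])*6).round(0)
b=H*[1,1,0]
print('dot home',cr(b+[0,0,20]),'hole low rim',cr(b+[0,0,48]),'post top',cr(b-63*e+[0,0,58]),'yel/blue',[cr(b+(-15-13)*e+k*20*n+[0,0,20]) for k in(1,-1)], 'tile back corners',[cr(b-75*e+k*35*n+[0,0,20]) for k in(1,-1)])
print('front end',[cr(b+45*e+k*35*n+[0,0,20]) for k in(1,-1)])
w=dict(np.load('w9.npz'));im=cv2.imread('pics/w9.png')[:,:,::-1]
hsv=cv2.cvtColor(np.ascontiguousarray(im),cv2.COLOR_RGB2HSV)
m=((hsv[:,:,0]>10)&(hsv[:,:,0]<28)&(hsv[:,:,2]>130)&(hsv[:,:,1]>60)).astype(np.uint8)
q=np.zeros_like(m);q[105:200,270:370]=m[105:200,270:370]
cs,_=cv2.findContours(q,0,cv2.CHAIN_APPROX_NONE);c=np.vstack([k for k in cs if cv2.contourArea(k)>50])
P=np.array([plane(w,p[0],84)[:2] for p in c],np.float32);print('rest',cv2.minAreaRect(P))
g=im.sum(2)[120:195,280:360]
crop(im,280,110,80,80,8,'pics/w9c.png')
E
```

```text
ring (299.6666666666667, 164.66666666666666) [617.04832134  40.33576686  60.        ]
dot home [272. 263.] hole low rim [269. 246.] post top [307. 389.] yel/blue [array([242., 339.]), array([336., 315.])] tile back corners [array([234., 457.]), array([400., 414.])]
front end [array([164., 182.]), array([328., 141.])]
rest ((506.1492919921875, -311.13970947265625), (57.524208068847656, 57.25880432128906), 3.666884422302246)
```

View pics/w9c.png

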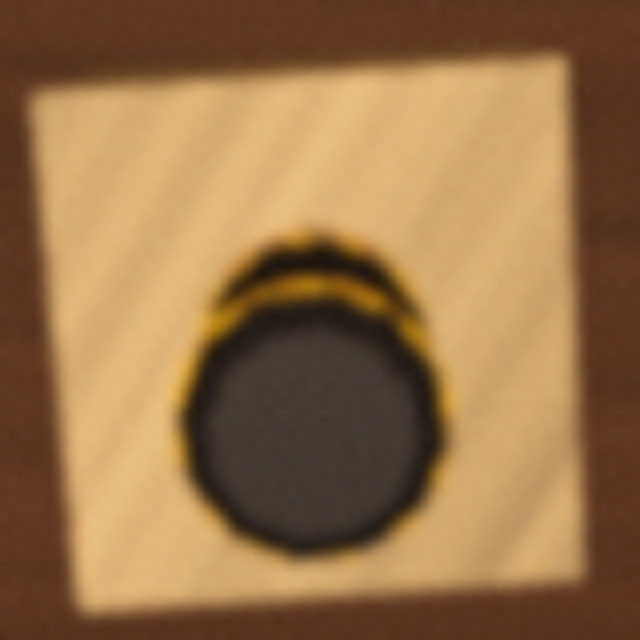

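Top check: the dots at (242,338) and (337,312) fall on the predicted "home" pixels. Probe handle top is at (319.1,163.5) in the wrist picture.

```bash
python3 - <<'E'
from h import *
w=dict(np.load('w9.npz'));p=plane(w,(319.1,163.5),144);print(p)
plan([506.5,p[1],97],0)
plan([503,p[1],97],0)
E
```

```text
[ 505.77206621 -310.74232913  144.        ]
turn deg [ 0.2  -0.19 -0.03] shift now [114.2  -0.9 -33.9] shift after [114.1  -0.9 -34.2]
turn deg [ 0.2  -0.19 -0.03] shift now [114.2  -0.9 -37.4] shift after [114.1  -0.9 -37.7]
```

Call:
{"fn": "jog_arm", "kwargs": {
  "targets": "0.2 -0.2 0 0 -0.8 -35 85; 0 0 0 0 0 0 85; 0 0 0 30 0 0 85; 0 0 0 40 0 0 85; 0 0 0 30 0 0 85; 0 0 0 10 0 0 85; 0 0 0 4 0 0 85; 0 0 0 0 0 0 85; 0 0 0 0 0 0 85"
}}

```text
time: 16.85
eef_pos: [505.8, -312.4, 98.4]
tcp_rot: [-0.429, 1.569, -0.431]
contact_force: [0.2, -0.6, 0.4]
gripper_width: 84.9
```

```bash
python3 - <<'E'
from h import *
s=S();w=imaging.camera_info('wrist');im=imaging.camera('wrist');cv2.imwrite('pics/w10.png',im[:,:,::-1]);S()
E
```

```text
t 16.85 p [ 505.8 -312.4   98.4] x [ 0.002 -0.001 -1.   ] y [ 0.002  1.    -0.001] F [ 0.2 -0.6  0.4] w 84.9 q [ 0.07  0.46  0.57  1.65 -0.27  1.11  2.28]
t 16.9 p [ 505.7 -312.4   98.2] x [ 0.002 -0.001 -1.   ] y [ 0.002  1.    -0.001] F [ 0.8 -0.6  1.2] w 85.5 q [ 0.07  0.46  0.57  1.65 -0.27  1.11  2.28]
```

View pics/w10.png

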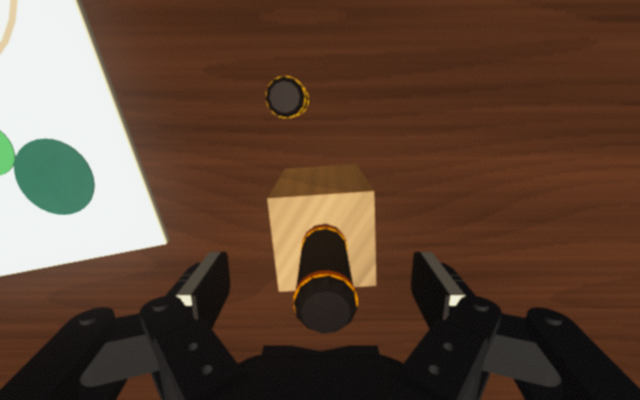

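Handle at col 325 versus pad centre 320: shift 1.6 mm to +y, then close.

Call:
{"fn": "jog_arm", "kwargs": {
  "targets": "0 0 0 0 1.6 0 85; 0 0 0 0 0 0 60; 0 0 0 0 0 0 15; 0 0 0 0 0 0 15; 0 0 0 0 0 0 15; 0 0 0 0 0 0 15; 0 0 0 0 0 0 15; 0 0 0 0 0 0 15",
  "force": 70
}}

```text
time: 17.9
eef_pos: [505.3, -310.6, 97.3]
tcp_rot: [-0.938, 1.57, -0.94]
contact_force: [-0.6, -0.2, 2.8]
gripper_width: 22.6
```

```bash
python3 - <<'E'
from h import *
s=S();im=imaging.camera('wrist');cv2.imwrite('pics/w11.png',im[:,:,::-1])
E
```

```text
t 17.9 p [ 505.3 -310.6   97.3] x [ 0. -0. -1.] y [ 0.002  1.    -0.   ] F [-0.6 -0.2  2.8] w 22.6 q [ 0.07  0.46  0.56  1.66 -0.27  1.1   2.28]
```

View pics/w11.png

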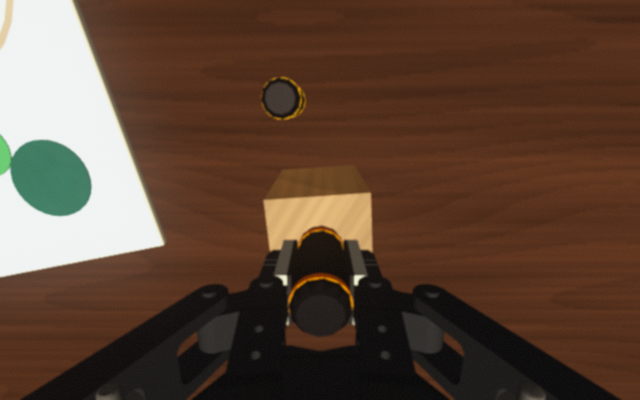

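Held centred, tool vertical. Lift and carry to above the bridge.

Call:
{"fn": "jog_arm", "kwargs": {
  "targets": "0 0 0 -5 0 0 15; 0 0 0 -20 0 0 15; 0 0 0 -35 0 0 15; 0 0 0 -35 0 0 15; 0 0 0 -20 0 0 15; 0 0 0 0 20 6 15; 0 0 0 0 45 15 15; 0 0 0 0 50 17 15; 0 0 0 0 50 17 15; 0 0 0 0 50 17 15"
}}

```text
time: 19.2
eef_pos: [577.7, -93.8, 212.1]
tcp_rot: [2.771, 1.57, 2.768]
contact_force: [1.0, -0.4, -1.0]
gripper_width: 22.3
```

Call:
{"fn": "jog_arm", "kwargs": {
  "targets": "0 0 0 0 50 17 15; 0 0 0 0 45 15 15; 0 0 0 0 28 8 15; 0 0 0 0 14 3 15; 0 0 0 0 0 0 15; 0 0 0 0 0 0 15; 0 0 0 0 0 0 15; 0 0 0 0 0 0 15"
}}

```text
time: 20.2
eef_pos: [620.8, 40.2, 212.3]
tcp_rot: [-1.123, 1.571, -1.126]
contact_force: [-0.0, -0.8, -0.9]
gripper_width: 22.6
```

```bash
python3 - <<'E'
from h import *
s=S();plan([620.2,42,190],0)
im=imaging.camera('scene');cv2.imwrite('pics/s12.png',im[:,:,::-1]);crop(im,270,110,140,140,5,'pics/s12c.png')
im=imaging.camera('wrist');cv2.imwrite('pics/w12.png',im[:,:,::-1])
E
```

```text
t 20.2 p [620.8  40.2 212.3] x [ 0. -0. -1.] y [ 0.004  1.    -0.   ] F [-0.  -0.8 -0.9] w 22.6 q [-0.44  0.41  0.45  1.43 -0.18  1.35  1.58]
turn deg [-0.21  0.    0.01] shift now [22.3  1.8 -0.7] shift after [22.3  1.8 -0.6]
```

View pics/s12c.png

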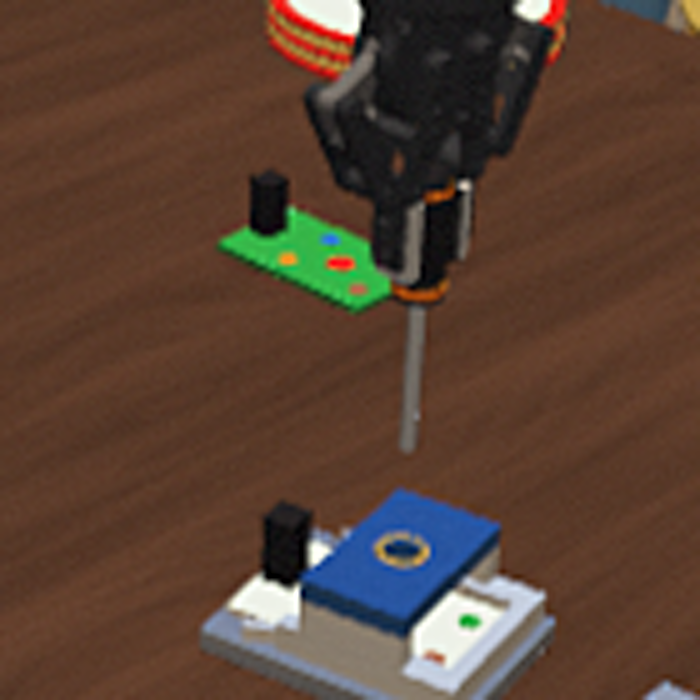

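View pics/w12.png

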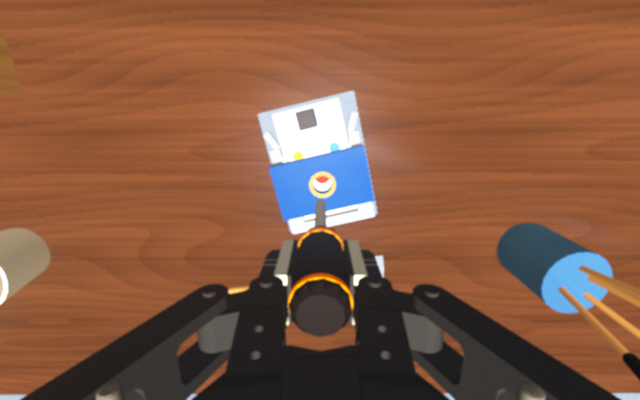

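Wrist picture: rod tip at (321,203), ring at (322,185); scene crop: tip at (408,450), ring at (403,549). I shift by [0,+1.8,-0.6], lower to about 20 mm above the plate, and measure there.

Call:
{"fn": "jog_arm", "kwargs": {
  "targets": "0 0 0 0 1.8 -0.6 15; 0 0 0 15 0 0 15; 0 0 0 15 0 0 15; 0 0 0 6 0 0 15; 0 0 0 0 0 0 15; 0 0 0 0 0 0 15; 0 0 0 0 0 0 15; 0 0 0 0 0 0 15"
}}

```text
time: 21.3
eef_pos: [620.5, 43.1, 176.5]
tcp_rot: [0.154, 1.57, 0.152]
contact_force: [-0.7, -0.5, -1.2]
gripper_width: 22.6
```

```bash
python3 - <<'E'
from h import *
from st import stand
s=S();w=imaging.camera_info('wrist');im=imaging.camera('wrist');cv2.imwrite('pics/w13.png',im[:,:,::-1]);np.savez('w13.npz',**w)
crop(im,260,110,120,110,6,'pics/w13c.png')
im=imaging.camera('scene');cv2.imwrite('pics/s13.png',im[:,:,::-1]);crop(im,310,170,80,80,8,'pics/s13c.png')
S()
E
```

```text
t 21.3 p [620.5  43.1 176.5] x [ 0.001  0.    -1.   ] y [0.002 1.    0.   ] F [-0.7 -0.5 -1.2] w 22.6 q [-0.44  0.43  0.44  1.48 -0.18  1.28  1.59]
t 21.4 p [620.4  43.1 176.3] x [ 0.  0. -1.] y [0.002 1.    0.   ] F [-0.2 -1.2 -0.6] w 22.6 q [-0.44  0.43  0.44  1.48 -0.18  1.28  1.59]
```

View pics/w13c.png

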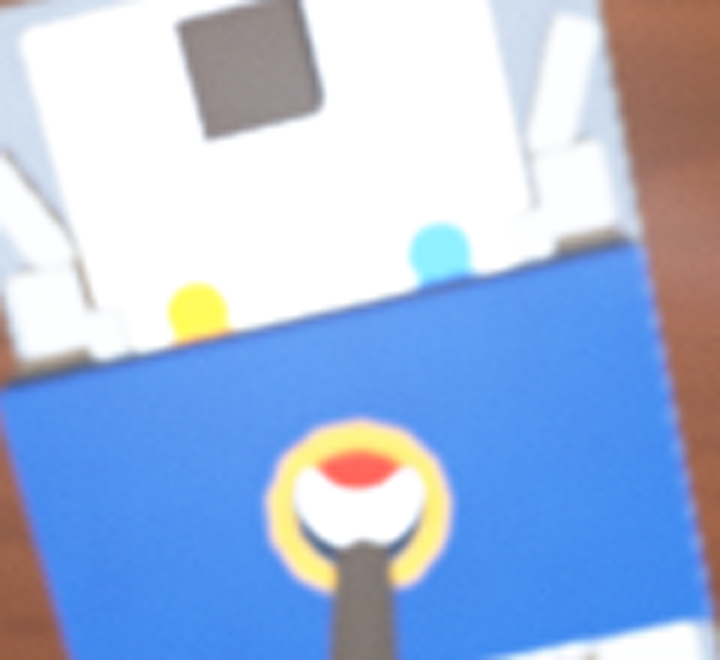

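View pics/s13c.png

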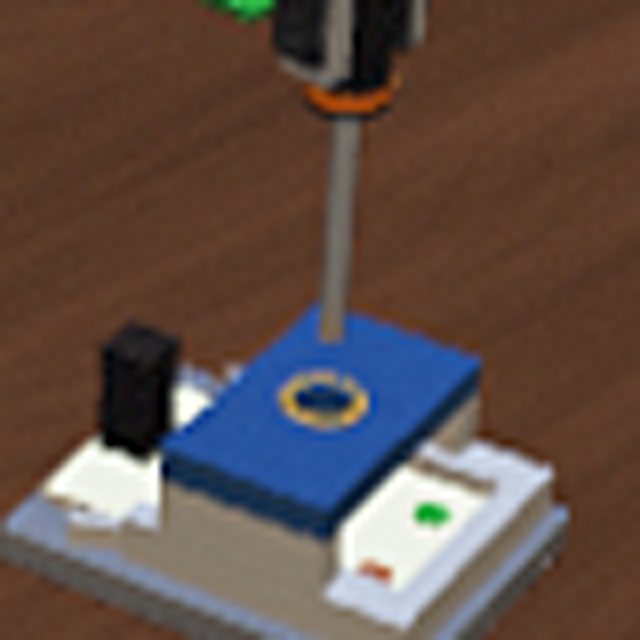

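```bash
python3 - <<'E'
from h import *
from st import stand
w=dict(np.load('w13.npz'));sc=imaging.camera_info('scene')
im=cv2.imread('pics/w13.png')[:,:,::-1]
z=176.4-93.3
r=plane(w,(260+359/6,110+507/6),60);t=plane(w,(320.3,200.3),z)+[4,0,0]
print('wrist ring',r,'tip',t,'ring-tip',(r-t)[:2])
r2=plane(sc,(310+324/8,170+400/8),60);t2=plane(sc,(351.5,212.75),z)-4*np.array([.707,-.707,0])
print('scene ring',r2,'tip',t2,'ring-tip',(r2-t2)[:2])
# vertical sensitivity
for dz in(-2,2): print(dz,(r-plane(w,(320.3,200.3),z+dz)-[4,0,0])[:2],(r2-plane(sc,(351.5,212.75),z+dz)+4*np.array([.707,-.707,0]))[:2])
# hole post-based
w4=dict(np.load('w4.npz'))
E
```

```text
wrist ring [621.14639416  42.29695682  60.        ] tip [623.51441747  42.68736491  83.1       ] ring-tip [-2.36802331 -0.39040809]
scene ring [620.52586248  46.02724497  60.        ] tip [620.90457053  46.86565793  83.1       ] ring-tip [-0.37870805 -0.83841296]
-2 [-2.96116256 -0.39030956] [ 1.58091738 -3.14347654]
2 [-1.77488406 -0.39050662] [-2.33833349  1.46665062]
```

```bash
python3 - <<'E'
from h import *
w=dict(np.load('w13.npz'));sc=imaging.camera_info('scene')
im=cv2.imread('pics/w13.png')[:,:,::-1];crop(im,270,180,100,160,4,'pics/w13d.png')
T=np.array([621.5,42.6,83.1])
print('scene vertical line from observed tip: dpx', proj(sc,T+[0,0,78])-proj(sc,T),'obs',(347-332)/8,(118-342)/8)
for zz in(0,20,40,60,80,140): print(zz,proj(w,T+[0,0,zz]),((proj(w,T+[0,0,zz])-[270,180])*4).round())
E
```

```text
scene vertical line from observed tip: dpx [  1.98789523 -28.89135964] obs 1.875 -28.0
0 [320.19598309 202.70520939] [201.  91.]
20 [320.20642769 210.69962137] [201. 123.]
40 [320.21880053 220.16992509] [201. 161.]
60 [320.23368987 231.56639271] [201. 206.]
80 [320.25195038 245.54319326] [201. 262.]
140 [320.34429643 316.22588115] [201. 545.]
```

View pics/w13d.png

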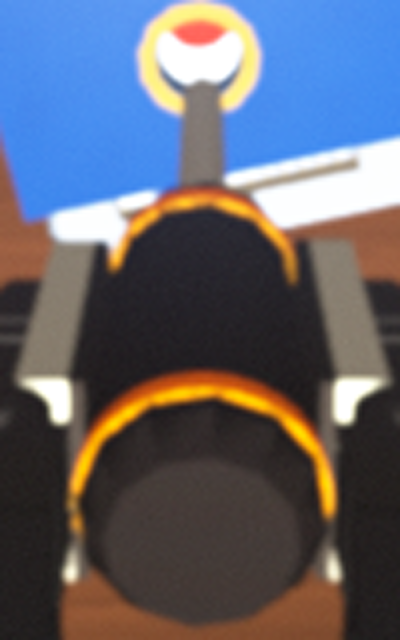

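Call:
{"fn": "jog_arm", "kwargs": {
  "targets": "0 0 0 0 -0.4 -1.2 15; 0 0 0 8 0 0 15; 0 0 0 8 0 0 15; 0 0 0 0 0 0 15; 0 0 0 0 0 0 15; 0 0 0 0 0 0 15; 0 0 0 0 0 0 15"
}}

```text
time: 22.28
eef_pos: [619.3, 42.7, 160.4]
tcp_rot: [0.019, 1.57, 0.017]
contact_force: [-0.2, 0.3, -0.9]
gripper_width: 22.4
```

```bash
python3 - <<'E'
from h import *
s=S();w=imaging.camera_info('wrist');im=imaging.camera('wrist');cv2.imwrite('pics/w14.png',im[:,:,::-1]);np.savez('w14.npz',**w)
crop(im,290,160,60,50,12,'pics/w14c.png')
im=imaging.camera('scene');cv2.imwrite('pics/s14.png',im[:,:,::-1]);crop(im,325,190,60,45,12,'pics/s14c.png')
S()
E
```

```text
t 22.27 p [619.3  42.7 160.4] x [ 0.  0. -1.] y [0.002 1.    0.   ] F [-0.2  0.3 -0.9] w 22.4 q [-0.44  0.44  0.43  1.5  -0.19  1.24  1.59]
t 22.38 p [619.2  42.7 160.3] x [ 0.  0. -1.] y [0.002 1.    0.   ] F [-0.1  0.7 -0.5] w 22.8 q [-0.44  0.44  0.43  1.5  -0.19  1.24  1.59]
```

View pics/w14c.png

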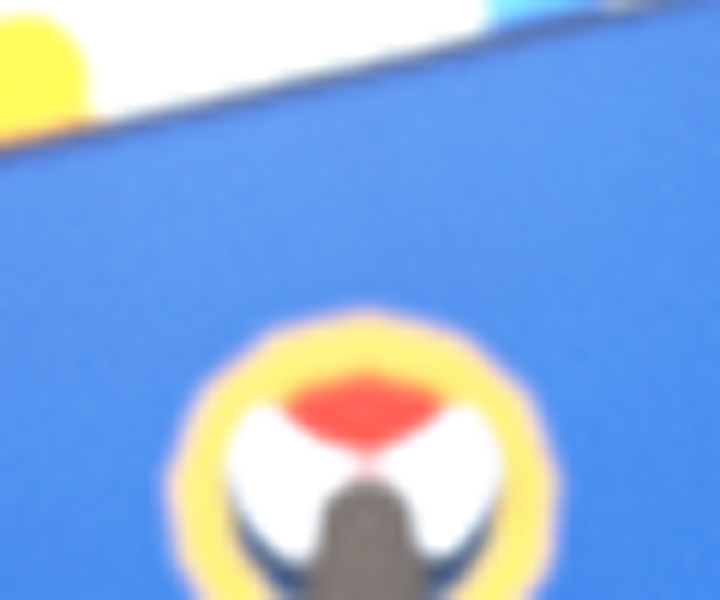

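View pics/s14c.png

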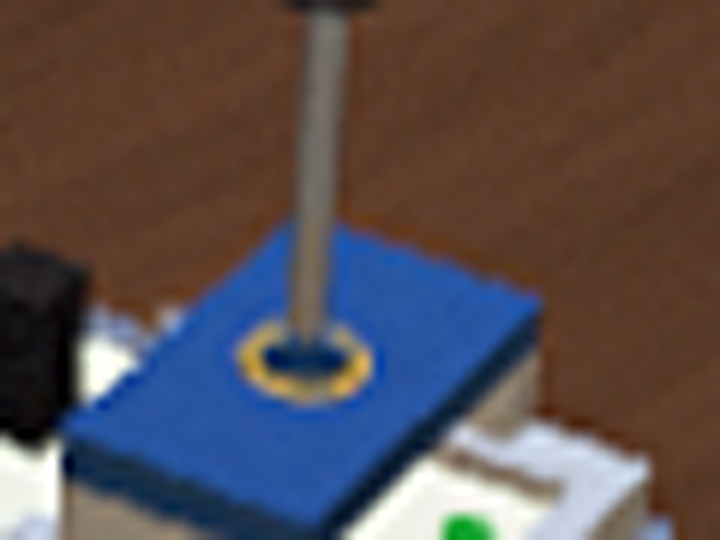

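```bash
cat > rel.py <<'E'
from h import *
from scipy.optimize import least_squares
def ringfit(w,uvL,uvR,uvT):  # col left, col right, row top
    a=np.linspace(0,2*np.pi,200)
    def f(p):
        q=np.array([proj(w,[p[0]+p[2]*np.cos(t),p[1]+p[2]*np.sin(t),60]) for t in a])
        return [q[:,0].min()-uvL,q[:,0].max()-uvR,q[:,1].min()-uvT]
    return least_squares(f,[620,42,13]).x
def tipfit(w,uv,z,scene=False):  # near rim extreme of tip disc
    a=np.linspace(0,2*np.pi,100)
    def f(p):
        q=np.array([proj(w,[p[0]+4*np.cos(t),p[1]+4*np.sin(t),z]) for t in a])
        return [q[:,0].mean()-uv[0],(q[:,1].max() if scene else q[:,1].min())-uv[1]]
    return least_squares(f,[620,42]).x
E
python3 - <<'E'
from rel import *
w=dict(np.load('w14.npz'));sc=imaging.camera_info('scene');z=67.1
r=ringfit(w,290+165/12,290+560/12,160+308/12);t=tipfit(w,(290+365/12,160+473/12),z);print(r,t,r[:2]-t)
r2=plane(sc,(325+305/12,190+361/12),60)[:2];t2=tipfit(sc,(325+308/12,190+341/12),z,True);print(r2,t2,r2-t2)
w=dict(np.load('w13.npz'));r=ringfit(w,260+267/6,260+451/6,110+418/6);t=tipfit(w,(320.3,200.3),83.1);print('w13',r,t,r[:2]-t)
E
```

```text
[621.46397681  42.20353959  13.39844996] [621.47493135  42.3661828 ] [-0.01095455 -0.16264321]
[620.62918776  45.62444612] [620.3217251  46.1836345] [ 0.30746266 -0.55918838]
w13 [621.28283256  42.29641505  13.22552239] [623.51272337  42.67713727] [-2.22989081 -0.38072222]
```

Both cameras agree that the tip is centred within about 0.5 mm. I shift −0.3 in y and lower partway.

Call:
{"fn": "jog_arm", "kwargs": {
  "targets": "0 0 0 0 -0.3 0 15; 0 0 0 5 0 0 15; 0 0 0 5 0 0 15; 0 0 0 5 0 0 15; 0 0 0 5 0 0 15; 0 0 0 0 0 0 15; 0 0 0 0 0 0 15; 0 0 0 0 0 0 15"
}}

```text
time: 23.38
eef_pos: [619.3, 42.4, 140.4]
tcp_rot: [0.162, 1.57, 0.16]
contact_force: [0.2, -0.5, -1.4]
gripper_width: 22.9
```

```bash
python3 - <<'E'
from h import *
s=S();w=imaging.camera_info('wrist');im=imaging.camera('wrist');cv2.imwrite('pics/w15.png',im[:,:,::-1]);np.savez('w15.npz',**w)
crop(im,290,165,60,55,12,'pics/w15c.png')
im=imaging.camera('scene');cv2.imwrite('pics/s15.png',im[:,:,::-1]);crop(im,325,190,60,45,12,'pics/s15c.png')
E
```

```text
t 23.38 p [619.3  42.4 140.4] x [ 0.  0. -1.] y [0.002 1.    0.   ] F [ 0.2 -0.5 -1.4] w 22.9 q [-0.44  0.45  0.43  1.53 -0.2   1.21  1.6 ]
```

View pics/w15c.png

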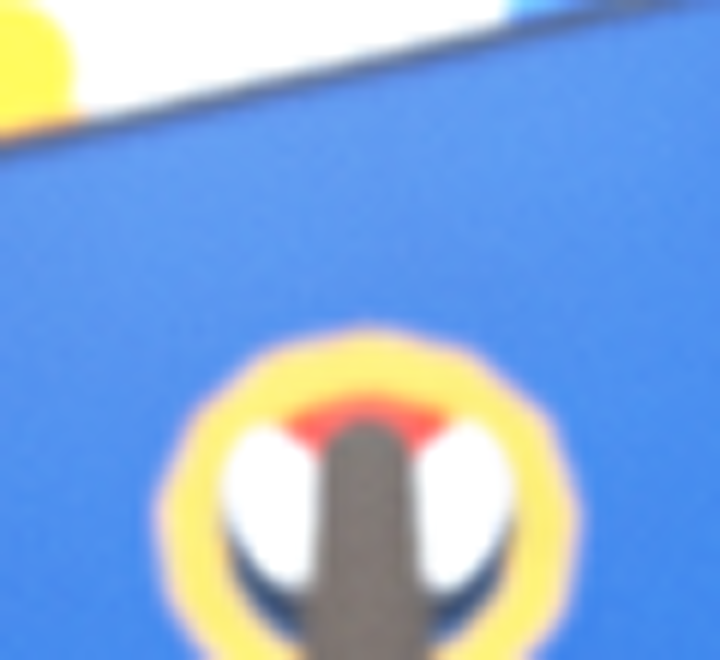

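View pics/s15c.png

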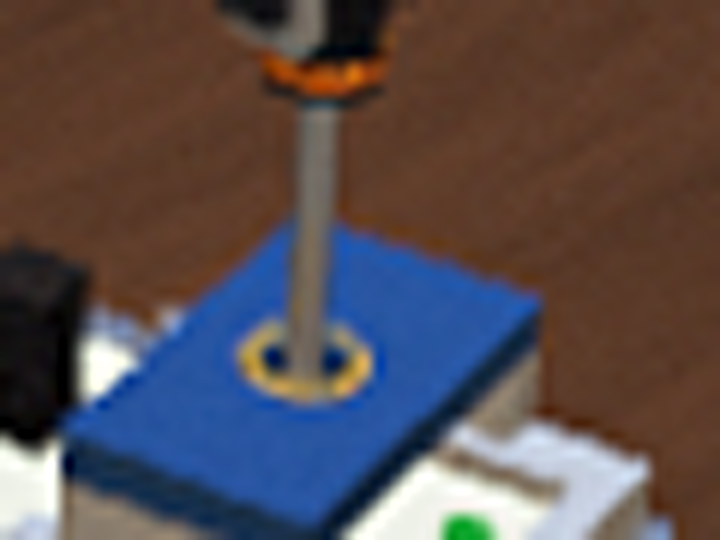

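```bash
python3 - <<'E'
from rel import *
w=dict(np.load('w15.npz'));sc=imaging.camera_info('scene');z=47.1
r=ringfit(w,290+158/12,290+580/12,165+328/12);t=tipfit(w,(290+367/12,165+418/12),z);print(r,t,r[:2]-t)
# scene lateral: rod axis col at plate level vs ring col
c=np.array([621.3,42.2,60.]);b=r[0],r[1]
p0=proj(sc,[b[0],b[1],60]);px=proj(sc,[b[0]+.707,b[1]+.707,60])-p0
print('scene px per mm along (1,1)',px,'rod-ring col px',(307.5-305)/12)
E
```

```text
[621.48534439  42.29859507  13.23069342] [621.84577278  42.19206103] [-0.36042838  0.10653404]
scene px per mm along (1,1) [0.42321922 0.01147425] rod-ring col px 0.20833333333333334
```

Centred to ~0.4 mm by both cameras. Correct by −0.3 and lower 17 mm to the final height.

Call:
{"fn": "jog_arm", "kwargs": {
  "targets": "0 0 0 0 0 -0.3 15; 0 0 0 5 0 0 15; 0 0 0 5 0 0 15; 0 0 0 5 0 0 15; 0 0 0 2 0 0 15; 0 0 0 0 0 0 15; 0 0 0 0 0 0 15; 0 0 0 0 0 0 15; 0 0 0 0 0 0 15"
}}

```text
time: 24.6
eef_pos: [618.9, 42.4, 123.3]
tcp_rot: [0.132, 1.571, 0.13]
contact_force: [-0.3, -0.5, -1.6]
gripper_width: 22.9
```

```bash
python3 - <<'E'
from h import *
s=S();w=imaging.camera_info('wrist');im=imaging.camera('wrist');cv2.imwrite('pics/w16.png',im[:,:,::-1]);np.savez('w16.npz',**w)
crop(im,290,165,60,60,10,'pics/w16c.png')
im=imaging.camera('scene');cv2.imwrite('pics/s16.png',im[:,:,::-1]);crop(im,310,170,80,75,8,'pics/s16c.png')
im=imaging.camera('scene')
s=S();print(s['joint_vel'].round(4))
E
```

```text
t 24.6 p [618.9  42.4 123.3] x [ 0.  0. -1.] y [0.002 1.    0.   ] F [-0.3 -0.5 -1.6] w 22.9 q [-0.43  0.47  0.43  1.55 -0.2   1.17  1.6 ]
t 24.75 p [618.9  42.4 123.2] x [ 0. -0. -1.] y [ 0.002  1.    -0.   ] F [ 0.1 -0.  -0.9] w 22.6 q [-0.43  0.47  0.43  1.55 -0.2   1.17  1.6 ]
[ 0.0011  0.0008  0.0012 -0.0015 -0.0025  0.0008 -0.0011]
```

View pics/w16c.png

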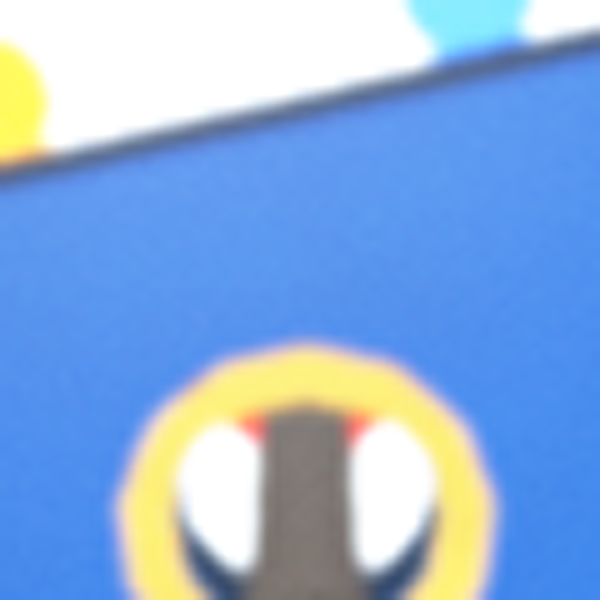

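View pics/s16c.png

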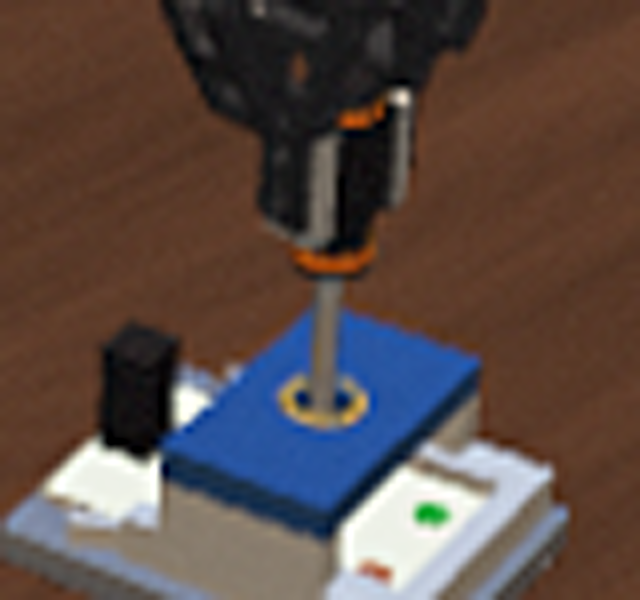

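View pics/s16.png

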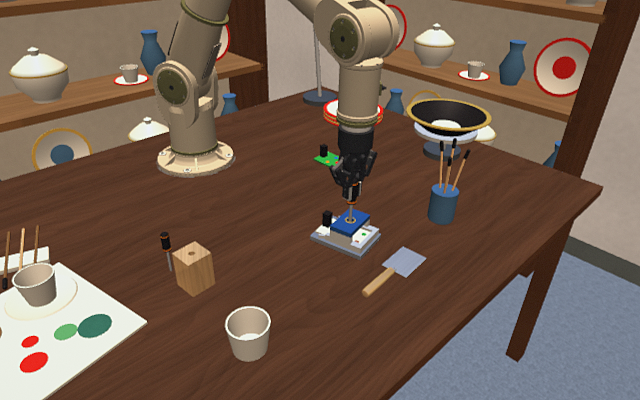

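```bash
python3 - <<'E'
from h import *
print(bot.job_done());S()
E
```

```text
the job is handed in; nothing more can be done
None
the job is handed in; nothing more can be done
```

The job is handed in at about 24.8 s of the 64 s allowed. The tile is in the slot and released, and the gripper is still holding the probe in the bridge hole.

- **Tile:** I gripped it by its black post and slid it in until the reaction rose to about 12 N with no more motion. After I let go, the paint dots in the top camera lay where a fully home tile should show them, to about 3 crop pixels (roughly 1 mm).
- **Probe:** it hangs upright and still, and no contact force appeared during the descent. The tip is about 30 mm above the table, so 10 mm above the tile; this comes from the arm's height reading and the seated height of the probe, not from a direct look.
- **Centring:** at the last measurement, with the tip inside the hole, the wrist and scene cameras put the rod within about 0.5 mm of centre. I then corrected by 0.3 mm and lowered the last 17 mm. In the final pictures the rod is centred side to side within about 0.3 mm. Fore and aft could not be measured again at final depth.
- **Disagreements:** the cameras differed by 3–5 mm on absolute positions, so I relied on ring-to-rod measurements. The hole position worked out from the contact with the stop suggested the rod should sit about 1 mm further along +x, still well within the 5 mm clearance. One earlier wrist reading, taken higher up, was also off by about 1 mm.
- **Bystanders:** I did not touch the cup, brush jar, palette knife or the look-alikes. In the last scene picture they stand where they were.

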